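# Draw down a vacuum chamber's viewport lid, crisscross

## Robot

A 6-joint arm with a two-finger parallel gripper is mounted at the origin on the work surface. World frame = base frame: x ahead of the robot, y to its left, z up, the work surface at z = 0. Lengths are in mm, angles in rad, forces in N, time in s.
With the tool pointing down it reaches from about 325 to 775 mm from the base axis. Payload 9.3 kg.
Tool frame: the origin (TCP) lies on the centre line of the jaws, within the pads' length; the fingertips stand 17 mm ahead of it and the grasp point (between the pads) lies 2 mm behind it; z points along the fingers, y is the line along which they close (so a half turn about z gives the same grasp; the last joint's range is limited). The gripper opens to 85 mm and grips with 20 to 120 N. Pads are 22 mm wide; open, the fingers measure 114 mm over their backs; the gripper's body (76 mm by 85 mm) begins 54 mm behind the grasp point. The pads swing forward as they close: fully open they stand 13 mm farther back than shut.
Start: joints at [1.033, 0.259, 0.021, 1.334, 0, 1.418], TCP at [206.456, 509.777, 209.179] pointing down, gripper open.
Joint ranges: [-3.04, 3.04], [-0.91, 1.82], [-1.04, 1.36], [-1.92, 1.95], [-1.52, 1.45], [-3.14, 3.14]. Speed limits (rad/s): [2.22, 2.22, 2.79, 3.14, 3.14, 3.14].

## Interface

Orientations are given as a rotation vector (axis times angle).
In Python, from bench import manip gives the robot as it stands.
- The arm moves only by the shell command python3 -m crank 'ROWS' [FORCE]. ROWS is a JSON object of lists of equal length, an entry for each row: "claw": the finger opening in mm, from 0 to 85.4; "dp": the shift along the tool's x, y, z in mm, a list of three; "twist": the turn, a rotation vector about the tool's x, y, z in degrees, a list of three. In form: {"claw": [claw, ...], "dp": [[x, y, z], ...], "twist": [[wx, wy, wz], ...]}. A call has exactly 8 rows; each row is the pose to reach, as a shift and turn from the pose commanded when the call began, along the tool's axes at that moment; what a row does not reach only later rows make up. A row lasts 1/10 s, in which the tool goes at most 50 mm and 8.59 degrees, less where a joint would pass 70% of its speed; a pose out of reach is approached as far as the arm can. A call with a gripper value outside its range is refused whole. The fingers move at their own pace and stop on an object; FORCE is the grip in N (left out, the last holds). Time passes only in rows, so rows that repeat a pose let the fingers close, or fill a call up. It gives the time, the measured TCP pose, the force, the opening and the grip force at its end, in the units of the state.
- manip.observe(): the state, without advancing time (a new reading comes with each control period).
- manip.grab_frame(name): name is "side" or "top"; returns a dict with "color" (384x512x3 uint8, red, green, blue), "range_z" (384x512 float32, mm along the optical axis (not along the pixel's ray), 0 where there is no reading), "vfov" (degrees; the focal length in pixels is half the picture's height over the tangent of half this angle, whatever the lens; pixels are square), "cx", "cy" (the principal point, pixels), "k1" (the pictures are not rectified: a ray, as slopes to the right and down, at radius r is drawn at 1 + k1 r^2 times it, then the intrinsics apply), "T" (4x4, takes a point from camera to world coordinates). Camera axes: x right, y down, z forward; pixel columns grow to the right and rows downward; lengths in mm; the calibration is good to about 2 mm. A picture is of the moment at which its call begins.
- manip.finish_job(): hands the job in; it is judged then, once.
The state is a dict: "time": time; "qpos": joint angles; "dq": joint speeds; "effort": joint torques, N m; "tool_pos": TCP position; "eef_rot": TCP orientation; "wrist_force": force on the tool from outside, world axes, zero at the start; "ft_torque": the same for the moment, N m; "width": finger opening in mm; "grip_force": force on a finger pad.
Only numpy, scipy, OpenCV 4.12 (cv2) and the standard library are available. Lean on these libraries where they do the work, as an engineer would, in place of code of your own. Each camera call takes 0.05 s, during which the arm holds its last target. There are 200 camera calls.

## Task

Close the vacuum chamber on the optical table: tighten the four black lever nuts on its lid clockwise and crosswise (one nut, then the one opposite, then the other two), an eighth of a turn each on the first round so that the lid goes down level; then go round crosswise again until the lid sits on the metal and every nut is equally firm, about half a newton metre (9 N at the lever's grip), without over-tightening. Do not lean on the lid, leave the other things on the table alone, and let go at the end.

Things in the scene. Friction and masses are not known exactly. Their poses are not given: they have to be found in the camera images.
- chamber: round steel vacuum chamber clamped to the table, 190 mm in diameter, flange face 80 mm above the table. Origin: on its axis at the table; z up. Four studs stand on a circle of 72 mm radius at 45, 135, 225, 315 degrees from its x axis; studs and chamber do not move. A gauge head and a vent valve stick out on its +x side, lower than the lid, to 190 mm from the axis.
- lid: round aluminium lid, 188 mm in diameter, 14 mm thick, glass viewport in its middle (ring 72 mm in diameter, 4 mm proud). Origin: centre of its underside, z up. At the start it lies loose on a rubber O-ring 0.5 mm above the flange's metal; squeezing the rubber down takes about 30 N in all. Its top is 94 mm above the table when home.
- nut_1: brass nut on the stud at 45 degrees, opposite nut 3. Collar 36 mm in diameter, 5 mm thick; hub 24 mm in diameter, to 30 mm above its foot, the stud's end to 37 mm. Origin: on the axis at its foot, 94 to 96 mm above the table; z up. Clockwise seen from above tightens, 8 mm down a turn. Its lever is fixed on it at an angle of chance, so the lever's direction tells nothing of the tightness.
- nut_2: the same nut at 135 degrees, opposite nut 4. Nuts 1, 2, 3, 4 follow counterclockwise seen from above. At the start each nut stands clear of the lid by an amount of its own, not to be seen, and turns freely for 0.1 to 0.8 rad before it bites; then about 0.4 rad to bring the lid onto the metal, then about 0.6 rad to be firm. Nuts stay as they are left.
- nut_3: the same nut at 225 degrees, opposite nut 1. Torque to turn a nut (force at the lever's grip): 0.05 N m (1 N) while free, to 0.15 N m (3 N) while squeezing the rubber, then some 0.07 N m (1.3 N) more for each 0.1 rad; firm is 0.5 N m (9 N). Grease varies, by a tenth or so.
- nut_4: the same nut at 315 degrees, opposite nut 2. A firm nut presses on the lid with about 85 N, and 14 N more for each further 0.1 rad. A knock on the lever reads like a load: push slowly. Tightening one nut can slacken another a little.
- lever_1: black lever of nut 1, turns with it. Origin: on the nut's axis, 31 mm above its foot, about 125 mm above the table; x along the lever, outward; z up. At its end, 55 mm from the axis, an upright round grip, 22 mm in diameter, from 17 mm below the origin to 17 mm above, orange spot on top. Bar 10 mm wide, its top 9 mm below the origin. To tighten, push the grip sideways from its counterclockwise side.
- lever_2: the same lever on nut 2. At the start every lever points 0.1 to 1.4 rad counterclockwise of straight out from the chamber's axis, and it sweeps clockwise, free of the other levers, until the nut is firm.
- lever_3: the same lever on nut 3. At the start every lever points 0.1 to 1.4 rad counterclockwise of straight out from the chamber's axis, and it sweeps clockwise, free of the other levers, until the nut is firm.
- lever_4: the same lever on nut 4. At the start every lever points 0.1 to 1.4 rad counterclockwise of straight out from the chamber's axis, and it sweeps clockwise, free of the other levers, until the nut is firm.
- spare_nut: spare nut with its lever, loose, standing on its collar on the table in front of the chamber, 48 mm high, its grip 55 mm from its axis. Origin: centre of the collar's underside. Leave alone.
- dust_cap: red plastic dust cap, 72 mm in diameter and 16 mm high, lying in front of the chamber. Origin: centre of its underside. Leave alone.
- lens_mount: black lens mount on a post, 60 x 50 mm base, 116 mm high, loose on the left. Origin: centre of its underside. Leave alone.
- mirror_mount: black mirror mount on a post, 60 x 50 mm base, 127 mm high, loose on the right. Origin: centre of its underside. Leave alone.
- driver_1: screwdriver with a yellow handle, 170 mm long, lying on the left. Origin: middle of its length at the table. Leave alone.
- driver_2: screwdriver with a yellow handle, 150 mm long, lying on the left. Origin: middle of its length at the table. Leave alone.
- fibre_spool: fibre spool with blue flanges, 110 mm in diameter and 42 mm high, lying flat on the right. Origin: centre of its underside. Leave alone.
- bottle: white bottle with a yellow label, 48 mm in diameter and 120 mm high, on the right. Origin: centre of its underside. Leave alone.

How it is judged (in metres and radians):
On the way:
1. first round: all four nuts drawn down part of the way (z of each of nut_1, nut_2, nut_3, nut_4 in the frame of chamber below 0.0946 m), for 0.1 s.
At the end, for the whole second after the job is handed in: Every nut presses on the lid with more than 55 N (about 0.35 N m of tightening), and the lid lies on the metal flange all round (within 0.25 mm, tilted less than 0.002 rad) (contact force between each of nut_1, nut_2, nut_3, nut_4 and lid above 55 N and z of lid in the frame of chamber below 0.08025 m and angle between lid's own z axis and vertical below 0.002 rad); the robot touches nothing.
It fails at once if two neighbouring nuts drawn down by 0.2 mm or more ahead of both of the others (not crosswise) ((z of each of nut_1, nut_2 in the frame of chamber below 0.09445 m and z of each of nut_3, nut_4 in the frame of chamber above 0.09465 m) or (z of each of nut_1, nut_2 in the frame of chamber below 0.0935 m and z of each of nut_3, nut_4 in the frame of chamber above 0.0938 m) or (z of each of nut_2, nut_3 in the frame of chamber below 0.09445 m and z of each of nut_4, nut_1 in the frame of chamber above 0.09465 m) or (z of each of nut_2, nut_3 in the frame of chamber below 0.0935 m and z of each of nut_4, nut_1 in the frame of chamber above 0.0938 m) or (z of each of nut_3, nut_4 in the frame of chamber below 0.09445 m and z of each of nut_1, nut_2 in the frame of chamber above 0.09465 m) or (z of each of nut_3, nut_4 in the frame of chamber below 0.0935 m and z of each of nut_1, nut_2 in the frame of chamber above 0.0938 m) or (z of each of nut_4, nut_1 in the frame of chamber below 0.09445 m and z of each of nut_2, nut_3 in the frame of chamber above 0.09465 m) or (z of each of nut_4, nut_1 in the frame of chamber below 0.0935 m and z of each of nut_2, nut_3 in the frame of chamber above 0.0938 m)).
It fails at once if a nut pulled up hard (over 65 N on the lid) before all four have been drawn down on the first round ((contact force between nut_1 and lid above 65 N and z of any of nut_2, nut_3, nut_4 in the frame of chamber above 0.09465 m) or (contact force between nut_2 and lid above 65 N and z of any of nut_1, nut_3, nut_4 in the frame of chamber above 0.09465 m) or (contact force between nut_3 and lid above 65 N and z of any of nut_1, nut_2, nut_4 in the frame of chamber above 0.09465 m) or (contact force between nut_4 and lid above 65 N and z of any of nut_1, nut_2, nut_3 in the frame of chamber above 0.09465 m)).
It fails at once if a nut over-tightened: it presses on the lid with more than 115 N (about 0.65 N m) (contact force between any of nut_1, nut_2, nut_3, nut_4 and lid above 115 N).
It fails at once if leaning on the lid: the robot presses on it with more than 15 N (contact force between any of the fingers, the arm and lid above 15 N).
It fails at once if another thing on the table moved by more than 30 mm (distance of any of spare_nut, dust_cap, lens_mount, mirror_mount, driver_1, driver_2, fibre_spool, bottle from where it was at the start of the episode above 0.03 m).
It also fails if it takes over 72 s, if anything falls off the work surface, if the arm or the gripper's body presses on something with over 40 N, if the wrist force passes 120 N, or if a joint passes its speed limit or range.

## Working session

There is one attempt and no reset: what is moved stays moved. The work goes in short steps, Python scripts to look and compute and a shell command to move; the robot and the scene stay as the last step left them, time stands still between calls to the robot, and variables do not carry over. Pictures are saved under pics/ and viewed, at most 10 in all, crops included, and the job is handed in when it is done.

```bash
ls; mkdir -p pics; python3 - <<'E'
from bench import manip
import cv2,numpy as np
s=manip.observe();print({k:np.round(v,3).tolist() for k,v in s.items()})
for n in ("top","side"):
    f=manip.grab_frame(n);cv2.imwrite(f"pics/{n}0.png",f["color"][:,:,::-1]);np.savez(f"{n}0.npz",**f)
    print(n,f["vfov"],f["cx"],f["cy"],f["k1"],np.round(f["T"],3).tolist())
E
```

```text
pics
{'time': 0.0, 'qpos': [1.033, 0.259, 0.021, 1.334, -0.0, 1.418], 'dq': [0.0, -0.002, 0.001, 0.001, -0.001, -0.001], 'effort': [0.002, -55.564, 34.454, 0.013, -0.0, 0.0], 'tool_pos': [206.294, 509.506, 208.555], 'eef_rot': [-0.601, -3.083, 0.002], 'wrist_force': [0.414, 0.475, 0.766], 'ft_torque': [-0.008, 0.038, 0.016], 'grip_force': 0.0, 'width': 85.451}
top 44.505347271676825 241.74177788180128 195.819903172023 -0.03840442283428304 [[0.011, -0.995, 0.096, 374.069], [-1.0, -0.01, 0.011, -11.711], [-0.01, -0.096, -0.995, 1468.901], [0.0, 0.0, 0.0, 1.0]]
side 50.125037719261826 256.91835323094057 189.21993287021982 -0.1526133286828246 [[-0.982, -0.112, 0.154, 290.796], [-0.19, 0.52, -0.833, 1153.317], [0.013, -0.847, -0.532, 822.834], [0.0, 0.0, 0.0, 1.0]]
```

View pics/top0.png

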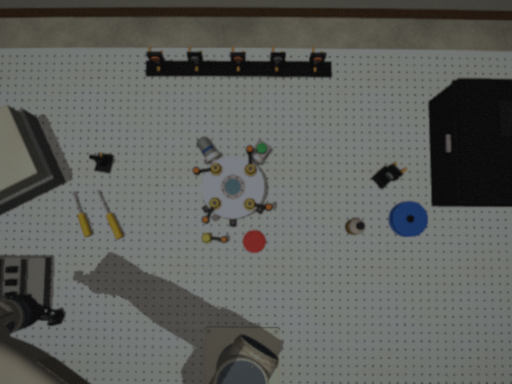

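View pics/side0.png

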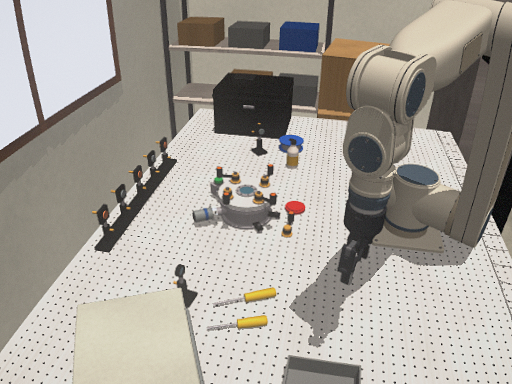

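The top view shows the chamber centred at (233,186), with nuts near (215,169), (215,204), (250,204) and (250,169). The grips are near (196,170), (206,219), (269,207) and (250,149). The gauge and valve stick out upward (world +x), so nut 1 is upper-left, nut 2 lower-left, nut 3 lower-right and nut 4 upper-right. The side view shows the same layout, with the chamber at about (245,195).

```bash
cat > h.py <<'E'
import numpy as np,cv2
def plane(f,uv,z):
    fo=192/np.tan(np.radians(float(f["vfov"]))/2);K=np.array([[fo,0,f["cx"]],[0,fo,f["cy"]],[0,0,1]],float)
    n=cv2.undistortPoints(np.float64(uv).reshape(-1,1,2),K,np.array([float(f["k1"]),0,0,0])).reshape(-1,2)
    T=f["T"];d=np.c_[n,np.ones(len(n))]@T[:3,:3].T;o=T[:3,3]
    return o+d*((z-o[2])/d[:,2])[:,None]
E
python3 - <<'E'
from h import *
for n,(a,b,c,d) in dict(top=(180,130,290,250),side=(180,150,310,245)).items():
    f=np.load(n+"0.npz");im=f["color"];bgr=im[:,:,::-1].copy()
    h=cv2.cvtColor(bgr,cv2.COLOR_BGR2HSV)
    m=cv2.inRange(h,(3,110,70),(28,255,255));m2=np.zeros_like(m);m2[b:d,a:c]=m[b:d,a:c]
    k,l,s,ce=cv2.connectedComponentsWithStats(m2)
    for i in range(1,k):
        if s[i,4]>=4:
            w=(l==i);print(n,np.round(ce[i],1),s[i,2:5],"hue",np.median(h[w][:,0]),"sat",np.median(h[w][:,1]),"P142",np.round(plane(f,ce[i],142)[0,:2],0),"P128",np.round(plane(f,ce[i],128)[0,:2],0))
    cv2.imwrite(f"pics/{n}c.png",cv2.resize(bgr[b:d,a:c],None,fx=5,fy=5,interpolation=cv2.INTER_CUBIC))
from bench import manip
print(cv2.Rodrigues(np.array(manip.observe()["eef_rot"]))[0].round(3))
E
```

```text
top [249.3 148.4] [ 6  6 27] hue 12.0 sat 186.0 P142 [639. -17.] P128 [642. -17.]
top [215.4 168.9] [10 10 65] hue 22.0 sat 137.0 P142 [579.  79.] P128 [581.  80.]
top [250.2 169.6] [10 11 72] hue 22.0 sat 136.0 P142 [578. -20.] P128 [580. -21.]
top [195.6 170. ] [ 6  5 25] hue 13.0 sat 175.0 P142 [575. 136.] P128 [578. 137.]
top [214.6 203.2] [10 10 63] hue 24.0 sat 130.0 P142 [481.  80.] P128 [482.  81.]
top [249.2 204. ] [ 9 10 64] hue 24.0 sat 133.0 P142 [479. -18.] P128 [480. -19.]
top [268.4 206.5] [ 6  6 31] hue 13.0 sat 179.0 P142 [473. -73.] P128 [474. -74.]
top [205.  219.4] [ 5  6 25] hue 14.0 sat 174.0 P142 [434. 106.] P128 [435. 107.]
top [206.3 237.4] [ 8  8 57] hue 26.0 sat 137.0 P142 [383. 102.] P128 [384. 103.]
top [223.5 239. ] [ 6  5 26] hue 14.0 sat 160.0 P142 [380.  53.] P128 [380.  54.]
side [292.  160.6] [11 10 94] hue 19.0 sat 153.0 P142 [ 403. -124.] P128 [ 405. -151.]
side [269.9 165.1] [ 5  3 10] hue 9.5 sat 171.5 P142 [474. -75.] P128 [ 478. -100.]
side [219.  167.5] [ 5  2 10] hue 9.5 sat 190.0 P142 [640. -21.] P128 [647. -46.]
side [235.2 174.7] [ 7  4 2
[... 338 characters left out ...]
6.0 sat 153.0 P142 [577. 120.] P128 [582.  99.]
side [258.3 194.1] [ 7  5 25] hue 17.0 sat 138.0 P142 [478. 114.] P128 [482.  93.]
side [272.5 194. ] [ 6  3 14] hue 10.0 sat 190.5 P142 [436. 105.] P128 [439.  83.]
side [231.  196.3] [ 3  5 11] hue 17.0 sat 146.0 P142 [557. 144.] P128 [562. 123.]
side [257.8 201.3] [11  5 30] hue 16.0 sat 141.0 P142 [472. 154.] P128 [476. 133.]
side [291.  211.9] [ 5  4 16] hue 9.0 sat 182.5 P142 [369. 187.] P128 [370. 167.]
side [287.1 227.1] [ 7  7 34] hue 17.0 sat 155.0 P142 [370. 261.] P128 [372. 242.]
side [286.6 234.5] [10  5 32] hue 17.0 sat 145.0 P142 [367. 293.] P128 [369. 276.]
[[-0.927  0.375 -0.001]
 [ 0.375  0.927 -0.001]
 [ 0.    -0.001 -1.   ]]
```

View pics/topc.png

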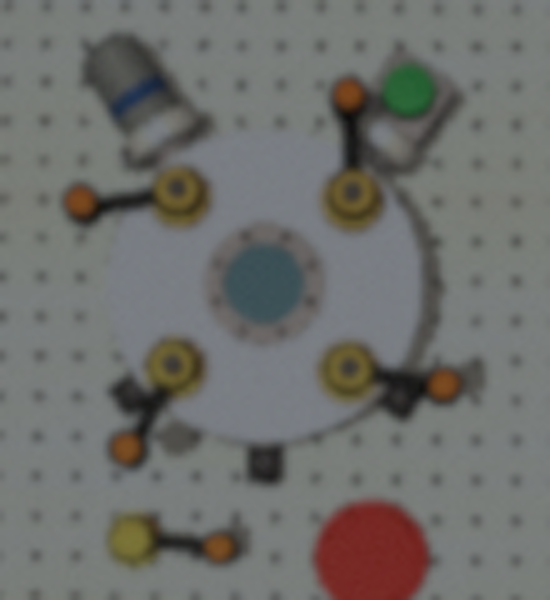

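The crop confirms all four grips. Top and side rays agree within about 3 mm, and each grip lies 53–57 mm from its nut, against a nominal 55. Next I'll write a small planner that prints row numbers for me to type.

```bash
cat > p.py <<'E'
import numpy as np,cv2,json,os,sys
from bench import manip
# prints rows; usage p.py  "via,n;via,n;..."  via = nut:theta:s:z  (s = mm TCP ahead clockwise of grip centre); m = half-turn choice
C=np.array([532.5,30.5]);yaw=-0.012
M={1:0,2:1,3:-1,4:0}
def nut(i): a=yaw+np.pi/4+(i-1)*np.pi/2; return C+72*np.array([np.cos(a),np.sin(a)])
def pose(i,th,s,z):
    p=nut(i)+55*np.array([np.cos(th),np.sin(th)])+s*np.array([np.sin(th),-np.cos(th)])
    return np.array([*p,z, th+np.pi/2-M[i]*np.pi])   # phi of tool y
o=manip.observe();R=cv2.Rodrigues(np.array(o["eef_rot"]))[0]
meas=np.array([*o["tool_pos"],np.arctan2(R[1,1],R[0,1])])
cmd=np.array(json.load(open("cmd.json"))) if os.path.exists("cmd.json") else np.array([206.456,509.777,209.179,1.186])
d=meas-cmd;d[3]=(d[3]+np.pi)%(2*np.pi)-np.pi
print("t",round(o["time"],2),"meas-cmd",d.round(2))
rows=[];cur=cmd.copy();e=lambda v:round(v*2)/2
f=cmd[3]
for via in sys.argv[1].split(";"):
    a,n=via.split(",");v=a.split(":")
    t=pose(int(v[0]),float(v[1]),float(v[2]),float(v[3]));n=int(n)
    t[3]=cur[3]+((t[3]-cur[3]+np.pi*.999)%(2*np.pi)-np.pi*.999)
    same=len(v)>4  # arc: interpolate theta from v[4]
    for k in range(1,n+1):
        q=pose(int(v[0]),float(v[4])+(float(v[1])-float(v[4]))*k/n,float(v[2]),float(v[3])) if same else cur+(t-cur)*k/n
        if same: q[3]=t[3]+(float(v[4])-float(v[1]))*(1-k/n)
        rows.append(q)
    cur=t
while len(rows)%8: rows.append(rows[-1])
for b in range(0,len(rows),8):
    c0=cmd[:3].copy();f0=cmd[3];dp=[];tw=[]
    Y=np.array([np.cos(f0),np.sin(f0),0]);Z=np.array([0,0,-1.]);X=np.cross(Y,Z)
    A=np.stack([X,Y,Z])
    for q in rows[b:b+8]:
        l=[e(x) for x in A@(q[:3]-c0)];g=e(-np.degrees(q[3]-f0))
        dp.append(l);tw.append([0,0,g])
    cmd=np.array([*(c0+A.T@np.array(l)),f0-np.radians(g)])
    print(json.dumps(dict(dp=dp,twist=tw)))
json.dump(cmd.tolist(),open("cmd.json","w"))
E
python3 p.py "1:1.733:0:180,16;1:1.733:0:127,5;1:1.733:0:127,3"
```

```text
t 0.1 meas-cmd [-0.15 -0.23 -0.56  0.  ]
{"dp": [[-30.0, -13.0, 2.0], [-60.5, -26.0, 3.5], [-90.5, -39.0, 5.5], [-120.5, -52.0, 7.5], [-150.5, -65.5, 9.0], [-181.0, -78.5, 11.0], [-211.0, -91.5, 13.0], [-241.0, -104.5, 14.5]], "twist": [[0, 0, -7.5], [0, 0, -15.0], [0, 0, -23.0], [0, 0, -30.5], [0, 0, -38.0], [0, 0, -45.5], [0, 0, -53.0], [0, 0, -60.5]]}
{"dp": [[-3.5, -33.0, 2.0], [-7.0, -65.5, 3.5], [-10.5, -98.0, 5.5], [-14.0, -131.0, 7.5], [-17.5, -163.5, 9.0], [-21.0, -196.0, 11.0], [-24.5, -229.0, 13.0], [-28.0, -261.5, 14.5]], "twist": [[0, 0, -8.0], [0, 0, -15.5], [0, 0, -23.0], [0, 0, -30.5], [0, 0, -38.0], [0, 0, -45.5], [0, 0, -53.5], [0, 0, -61.0]]}
{"dp": [[0.0, 0.0, 11.0], [0.0, 0.0, 21.5], [0.0, 0.0, 32.0], [0.0, 0.0, 42.5], [0.0, 0.0, 53.0], [0.0, 0.0, 53.0], [0.0, 0.0, 53.0], [0.0, 0.0, 53.0]], "twist": [[0, 0, 0.0], [0, 0, 0.0], [0, 0, 0.0], [0, 0, 0.0], [0, 0, 0.0], [0, 0, 0.0], [0, 0, 0.0], [0, 0, 0.0]]}
```

```bash
python3 -m crank '{"claw":[50,50,50,50,50,50,50,50],"dp":[[-30,-13,2],[-60.5,-26,3.5],[-90.5,-39,5.5],[-120.5,-52,7.5],[-150.5,-65.5,9],[-181,-78.5,11],[-211,-91.5,13],[-241,-104.5,14.5]],"twist":[[0,0,-7.5],[0,0,-15],[0,0,-23],[0,0,-30.5],[0,0,-38],[0,0,-45.5],[0,0,-53],[0,0,-60.5]]}'
python3 -m crank '{"claw":[50,50,50,50,50,50,50,50],"dp":[[-3.5,-33,2],[-7,-65.5,3.5],[-10.5,-98,5.5],[-14,-131,7.5],[-17.5,-163.5,9],[-21,-196,11],[-24.5,-229,13],[-28,-261.5,14.5]],"twist":[[0,0,-8],[0,0,-15.5],[0,0,-23],[0,0,-30.5],[0,0,-38],[0,0,-45.5],[0,0,-53.5],[0,0,-61]]}'
python3 -c "
from bench import manip
import cv2,numpy as np
for n in('top','side'):
    f=manip.grab_frame(n);np.savez(n+'1.npz',**f)
    cv2.imwrite('pics/'+n+'1.png',cv2.resize(f['color'][110:260,160:360,::-1],None,fx=3,fy=3,interpolation=cv2.INTER_CUBIC))"
```

```text
time: 0.9
tool_pos: [391.2, 321.3, 194.3]
eef_rot: [1.042, -2.963, 0.0]
wrist_force: [0.2, 0.9, -0.5]
width: 50.2
grip_force: 0.0
time: 1.7
tool_pos: [575.8, 133.9, 179.7]
eef_rot: [2.402, -2.024, -0.001]
wrist_force: [0.4, 0.4, 0.9]
width: 50.1
grip_force: 0.0
```

View pics/side1.png

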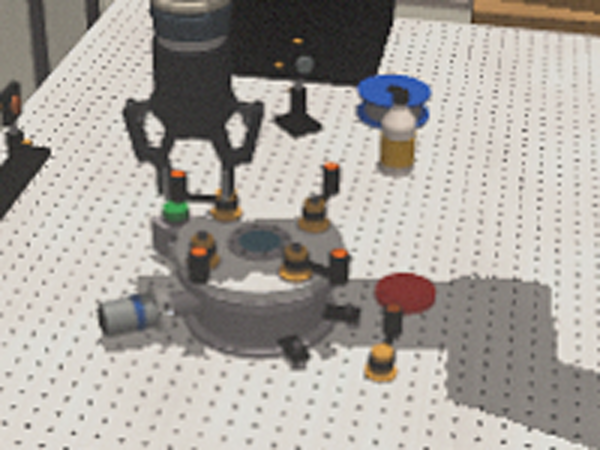

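The side view shows the gripper above and left of centre, with fingertips at about crop (165,195) and (228,195). Nut 1's grip is at crop (200,252). I'll check this against the projected TCP.

```bash
python3 - <<'E'
from h import *
from bench import manip
p=manip.observe()["tool_pos"];print(p)
for n in("side","top"):
    f=np.load(n+"1.npz");fo=192/np.tan(np.radians(float(f["vfov"]))/2);K=np.array([[fo,0,f["cx"]],[0,fo,f["cy"]],[0,0,1]],float)
    Ti=np.linalg.inv(f["T"]);P=np.float64([[*p],[p[0],p[1],p[2]-17],[575,136,142],[p[0]-32,p[1],p[2]-12],[p[0]+32,p[1],p[2]-12]])
    q=cv2.projectPoints(P,cv2.Rodrigues(Ti[:3,:3])[0],Ti[:3,3],K,np.array([float(f["k1"]),0,0,0]))[0][:,0]
    print(n,((q-[160,110])*3).round(0).tolist())
E
```

```text
[577.20001064 132.35129607 178.83993548]
side [[195.0, 220.0], [196.0, 234.0], [198.0, 253.0], [227.0, 233.0], [165.0, 226.0]]
top [[106.0, 172.0], [108.0, 175.0], [106.0, 180.0], [107.0, 208.0], [108.0, 140.0]]
```

View pics/top1.png

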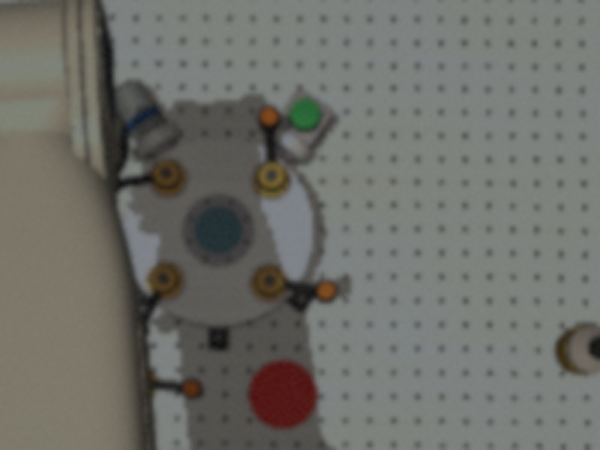

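```bash
python3 - <<'E'
from h import *
f=np.load("side1.npz");rz=f["range_z"]
for u in (214,215,216,235,236,237):
  out=[]
  for v in range(165,192,2):
    w=plane(f,[(u,v)],0)[0];o=f["T"][:3,3];d=(w-o);d/= (d@f["T"][:3,2]); P=o+d*rz[v,u]
    out.append((v,*P.round(0).astype(int).tolist()))
  print(u,out)
E
```

```text
214 [(165, 605, 147, 246), (167, 607, 142, 237), (169, 607, 142, 230), (171, 607, 144, 224), (173, 608, 143, 217), (175, 607, 146, 212), (177, 714, -193, -3), (179, 670, -53, 75), (181, 667, -43, 73), (183, 667, -41, 65), (185, 665, -35, 61), (187, 665, -34, 53), (189, 666, -35, 44), (191, 666, -34, 36)]
215 [(165, 603, 145, 245), (167, 603, 145, 239), (169, 602, 148, 234), (171, 603, 147, 226), (173, 604, 144, 218), (175, 604, 144, 211), (177, 670, -67, 75), (179, 665, -48, 78), (181, 662, -40, 75), (183, 661, -35, 70), (185, 662, -36, 61), (187, 660, -30, 56), (189, 660, -29, 49), (191, 660, -27, 41)]
216 [(165, 603, 135, 240), (167, 606, 125, 228), (169, 604, 133, 225), (171, 604, 134, 219), (173, 604, 133, 212), (175, 602, 141, 209), (177, 666, -64, 77), (179, 661, -47, 79), (181, 660, -42, 74), (183, 659, -41, 66), (185, 659, -37, 60), (187, 655, -25, 59), (189, 656, -26, 51), (191, 651, -8, 54)]
235 [(165, 544, 137, 248), (167, 546, 132, 238), (169, 546, 132, 231), (171, 546, 132, 225), (173, 546, 132, 218), (175, 546, 132, 211), (177, 547, 131, 204), (179, 583, -14, 108), (181, 582, -9, 103), (183, 581, -5, 97), (185, 579, 2, 94), (187, 576, 16, 95), (189, 573, 27, 94), (191, 569, 45, 98)]
236 [(165, 543, 131, 245), (167, 544, 129, 237), (169, 544, 130, 231), (171, 544, 129, 223), (173, 543, 131, 218), (175, 544, 130, 210), (177, 579, -13, 117), (179, 578, -6, 113), (181, 580, -14, 100), (183, 577, -3, 99), (185, 576, 1, 94), (187, 574, 11, 92), (189, 569, 30, 96), (191, 567, 41, 96)]
237 [(165, 539, 136, 248), (167, 540, 131, 238), (169, 540, 132, 232), (171, 541, 130, 224), (173, 541, 130, 218), (175, 575, -10, 127), (177, 576, -16, 116), (179, 575, -10, 111), (181, 576, -14, 101), (183, 575, -10, 96), (185, 573, -1, 93), (187, 569, 17, 96), (189, 566, 29, 96), (191, 562, 44, 99)]
```

```bash
python3 - <<'E'
from h import *
for n,(a,b,c,d) in dict(side0=(325,215,385,285),side1=(200,140,245,185)).items():
  f=np.load(n+".npz");rz=f["range_z"]
  v,u=np.mgrid[b:d,a:c];uv=np.c_[u.ravel(),v.ravel()];w=plane(f,uv,0.);o=f["T"][:3,3];D=w-o;D/=(D@f["T"][:3,2])[:,None]
  P=o+D*rz[v,u].reshape(-1,1)
  tcp=np.array([206.4,509.6,209]) if n=="side0" else np.array([576,134,180])
  k=(np.hypot(*(P-tcp)[:,:2].T)<75)&(P[:,2]>120)&(P[:,2]<300)
  Q=(P[k]-tcp)
  for lo in range(-60,100,8):
    s=Q[(Q[:,2]>=lo)&(Q[:,2]<lo+8)]
    if len(s):print(n,lo,len(s),s.min(0).round(),s.max(0).round())
E
```

```text
side0 28 5 [-27. -40.  34.] [18. 45. 36.]
side0 36 37 [-29. -46.  36.] [27. 51. 44.]
side0 44 52 [-30. -42.  44.] [28. 53. 52.]
side0 52 47 [-30. -41.  52.] [27. 54. 60.]
side0 60 39 [-30. -41.  60.] [25. 54. 67.]
side0 68 14 [-32. -45.  69.] [ 9. 47. 75.]
side0 76 19 [-33. -42.  76.] [37. 68. 84.]
side0 84 92 [-39. -58.  84.] [38. 72. 91.]
side1 20 6 [-29.  -4.  24.] [29.  8. 27.]
side1 28 17 [-32.  -5.  28.] [34. 14. 35.]
side1 36 23 [-36.  -5.  36.] [35. 13. 44.]
side1 44 23 [-36.  -9.  44.] [36. 13. 52.]
side1 52 23 [-36.  -5.  52.] [37. 14. 60.]
side1 60 22 [-38.  -8.  60.] [42. 17. 68.]
side1 68 58 [-54. -14.  68.] [53. 18. 76.]
side1 76 63 [-54. -21.  76.] [56. 19. 84.]
side1 84 52 [-57. -24.  84.] [57. 20. 92.]
side1 92 77 [-58. -19.  92.] [ 59.  21. 100.]
```

The depth images put the visible fingertips about 36 mm higher than the stated TCP geometry does. I'll settle this by contact: descend to TCP z 132 and gently close on the grip. If the stated geometry is right, the width stops at 22.

```bash
python3 -m crank '{"claw":[50,50,50,50,36,26,18,14],"dp":[[0,0,12],[0,0,24],[0,0,36],[0,0,48],[0,0,48],[0,0,48],[0,0,48],[0,0,48]],"twist":[[0,0,0],[0,0,0],[0,0,0],[0,0,0],[0,0,0],[0,0,0],[0,0,0],[0,0,0]]}' 20
python3 -m crank '{"claw":[14,14,14,14,14,14,14,14],"dp":[[0,0,0],[0,0,0],[0,0,0],[0,0,0],[0,0,0],[0,0,0],[0,0,0],[0,0,0]],"twist":[[0,0,0],[0,0,0],[0,0,0],[0,0,0],[0,0,0],[0,0,0],[0,0,0],[0,0,0]]}' 20
python3 - <<'E'
from h import *
from bench import manip
f=manip.grab_frame("side");np.savez("side2.npz",**f)
cv2.imwrite("pics/side2.png",cv2.resize(f["color"][130:230,170:310,::-1],None,fx=5,fy=5,interpolation=cv2.INTER_CUBIC))
E
```

```text
time: 2.6
tool_pos: [575.5, 135.1, 132.8]
eef_rot: [-2.396, 2.03, -0.001]
wrist_force: [0.2, -0.2, -0.2]
width: 13.8
grip_force: 0.0
time: 3.4
tool_pos: [575.2, 135.1, 132.2]
eef_rot: [2.397, -2.031, 0.0]
wrist_force: [0.0, 0.2, -0.3]
width: 13.8
grip_force: 0.0
```

View pics/side2.png

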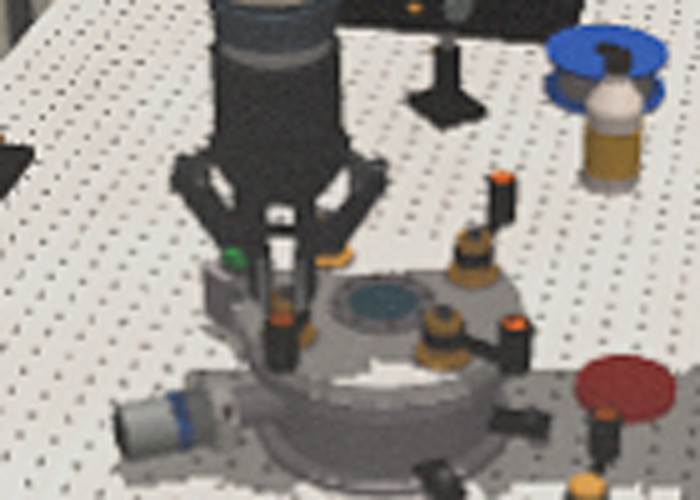

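The width closed to 13.8 with no contact, and the picture shows the fingertips just above the grip top (crop (282,320)). So the real tips stand about 24 mm above the reported TCP at 50 mm opening, and the working height is TCP z ≈ 90. I'll open and descend to it.

```bash
python3 -m crank '{"claw":[46,46,46,46,46,46,46,46],"dp":[[0,0,0],[0,0,0],[0,0,0],[0,0,10],[0,0,20],[0,0,30],[0,0,41],[0,0,41]],"twist":[[0,0,0],[0,0,0],[0,0,0],[0,0,0],[0,0,0],[0,0,0],[0,0,0],[0,0,0]]}' 20
python3 - <<'E'
import json
c=json.load(open("cmd.json"));print(c);c[2]+=53-48-41;json.dump(c,open("cmd.json","w"))
from h import *
from bench import manip
f=manip.grab_frame("side");np.savez("side3.npz",**f)
rz=f["range_z"];v,u=np.mgrid[150:215,200:255];uv=np.c_[u.ravel(),v.ravel()];w=plane(f,uv,0.);o=f["T"][:3,3];D=w-o;D/=(D@f["T"][:3,2])[:,None]
P=o+D*rz[v,u].reshape(-1,1);t=np.array(manip.observe()["tool_pos"]);Q=P-t
k=(abs(Q[:,1])<25)&(abs(Q[:,0])<60)&(Q[:,2]<60)
for lo in range(0,60,6):
    s=Q[k&(Q[:,2]>=lo)&(Q[:,2]<lo+6)]
    if len(s):print(lo,len(s),np.sort(s[:,0]).round().astype(int).tolist())
E
python3 p.py "1:1.333:12:91:1.733,8"
```

```text
time: 4.25
tool_pos: [574.1, 135.0, 89.0]
eef_rot: [2.395, -2.029, -0.003]
wrist_force: [-0.2, 0.2, -0.2]
width: 46.1
grip_force: 0.0
[575.1529418410682, 135.0805816330404, 127.179, 3.3065750411731103]
0 56 [-60, -59, -57, -56, -55, -54, -52, -52, -49, -48, -47, -45, -45, -44, -44, -43, -42, -40, -40, -38, -38, -38, -36, -35, -35, -34, -32, -31, -29, -28, -28, -27, -26, -25, -24, -23, -21, -21, -20, -19, -17, -17, -16, -14, -14, -12, -10, -9, -8, -8, -6, -6, -4, -3, -2, 1]
6 3 [-52, -51, -44]
12 1 [9]
18 12 [-29, -8, -6, -5, -1, 1, 5, 5, 9, 13, 22, 24]
24 20 [-33, -29, -26, -25, -8, -6, -4, -4, -1, -1, 2, 2, 5, 9, 13, 22, 23, 26, 27, 30]
30 25 [-32, -29, -29, -26, -8, -7, -7, -4, -2, 1, 2, 5, 7, 8, 12, 13, 22, 23, 23, 23, 25, 26, 30, 32, 33]
36 30 [-38, -37, -35, -34, -34, -31, -31, -30, -27, -26, -7, -6, -5, -4, -1, -1, 2, 4, 5, 8, 12, 12, 22, 22, 22, 23, 26, 30, 31, 33]
42 31 [-38, -37, -34, -31, -31, -29, -29, -29, -26, -7, -7, -5, -5, -2, -1, 1, 1, 4, 5, 7, 11, 22, 22, 23, 24, 25, 26, 28, 29, 29, 32]
48 38 [-38, -34, -34, -32, -31, -29, -26, -26, -7, -5, -4, -4, -4, -2, -2, -1, 1, 1, 2, 3, 4, 5, 5, 6, 7, 8, 9, 9, 11, 11, 22, 24, 25, 25, 25, 28, 32, 33]
54 22 [-37, -37, -37, -35, -31, -29, -29, -26, -26, -2, -1, 11, 21, 22, 22, 24, 25, 25, 29, 31, 35, 35]
t 4.3 meas-cmd [-0.59 -0.09 -1.11 -0.  ]
{"dp": [[0.5, -14.5, 0.0], [1.5, -17.5, 0.0], [2.5, -20.0, 0.0], [3.5, -22.5, 0.0], [5.0, -25.0, 0.0], [6.0, -27.5, 0.0], [7.5, -30.0, 0.0], [9.0, -32.5, 0.0]], "twist": [[0, 0, 3.0], [0, 0, 6.0], [0, 0, 9.0], [0, 0, 11.5], [0, 0, 14.5], [0, 0, 17.5], [0, 0, 20.0], [0, 0, 23.0]]}
```

The fingers now straddle the grip: it spans −8..+13 in x, the fingers stand at ±22–33, and the tips are at about 108 mm. Pushing nut 1.

```bash
python3 -m crank '{"claw":[46,46,46,46,46,46,46,46],"dp":[[0.5,-7,0],[1.5,-12,0],[2,-17,0],[3,-21,0],[4.5,-24,0],[6,-27.5,0],[7.5,-30,0],[9,-32.5,0]],"twist":[[0,0,3],[0,0,6],[0,0,9],[0,0,11.5],[0,0,14.5],[0,0,17.5],[0,0,20],[0,0,23]]}'
python3 p.py "1:0.9:12:91:1.333,8"
```

```text
time: 5.1
tool_pos: [608.7, 131.8, 91.5]
eef_rot: [-1.942, 2.469, 0.001]
wrist_force: [-0.7, -0.1, -1.1]
width: 45.6
grip_force: 0.6
t 5.1 meas-cmd [ 0.05  0.23  0.29 -0.  ]
{"dp": [[1.0, -3.0, 0.0], [2.0, -6.0, 0.0], [3.0, -8.5, 0.0], [4.0, -11.5, 0.0], [5.5, -14.0, 0.0], [7.0, -17.0, 0.0], [8.5, -19.5, 0.0], [10.5, -22.0, 0.0]], "twist": [[0, 0, 3.0], [0, 0, 6.5], [0, 0, 9.5], [0, 0, 12.5], [0, 0, 15.5], [0, 0, 18.5], [0, 0, 22.0], [0, 0, 25.0]]}
```

```bash
python3 -m crank '{"claw":[46,46,46,46,46,46,46,46],"dp":[[1,-3,0],[2,-6,0],[3,-8.5,0],[4,-11.5,0],[5.5,-14,0],[7,-17,0],[8.5,-19.5,0],[10.5,-22,0]],"twist":[[0,0,3],[0,0,6.5],[0,0,9.5],[0,0,12.5],[0,0,15.5],[0,0,18.5],[0,0,22],[0,0,25]]}'
python3 p.py "1:0.9:2:91,1;1:0.9:2:140,2;3:-1.708:0:140,10;3:-1.708:0:91,3"
```

```text
time: 5.9
tool_pos: [627.7, 116.5, 91.4]
eef_rot: [-1.36, 2.831, 0.001]
wrist_force: [-1.6, 2.7, -1.1]
width: 45.9
grip_force: 0.9
t 5.9 meas-cmd [ 0.07  0.35  0.25 -0.  ]
{"dp": [[0.0, 10.0, 0.0], [0.0, 10.0, -24.5], [0.0, 10.0, -49.0], [24.5, 9.5, -49.0], [49.0, 8.5, -49.0], [73.5, 7.5, -49.0], [98.0, 7.0, -49.0], [122.5, 6.0, -49.0]], "twist": [[0, 0, 0.0], [0, 0, 0.0], [0, 0, 0.0], [0, 0, -3.0], [0, 0, -6.0], [0, 0, -9.5], [0, 0, -12.5], [0, 0, -15.5]]}
{"dp": [[24.0, 6.0, 0.0], [47.5, 11.5, 0.0], [71.5, 17.5, 0.0], [95.5, 23.0, 0.0], [119.0, 29.0, 0.0], [119.0, 29.0, 16.5], [119.0, 29.0, 33.0], [119.0, 29.0, 49.0]], "twist": [[0, 0, -3.0], [0, 0, -6.0], [0, 0, -9.0], [0, 0, -12.0], [0, 0, -15.0], [0, 0, -15.0], [0, 0, -15.0], [0, 0, -15.0]]}
```

```bash
python3 -m crank '{"claw":[46,46,46,46,46,46,46,46],"dp":[[0,10,0],[0,10,-24.5],[0,10,-49],[24.5,9.5,-49],[49,8.5,-49],[73.5,7.5,-49],[98,7,-49],[122.5,6,-49]],"twist":[[0,0,0],[0,0,0],[0,0,0],[0,0,-3],[0,0,-6],[0,0,-9.5],[0,0,-12.5],[0,0,-15.5]]}'
python3 -m crank '{"claw":[46,46,46,46,46,46,46,46],"dp":[[24,6,0],[47.5,11.5,0],[71.5,17.5,0],[95.5,23,0],[119,29,0],[119,29,16.5],[119,29,33],[119,29,49]],"twist":[[0,0,-3],[0,0,-6],[0,0,-9],[0,0,-12],[0,0,-15],[0,0,-15],[0,0,-15],[0,0,-15]]}'
python3 p.py "3:-1.708:8:91,2;3:-2.128:12:91:-1.708,8;3:-2.538:12:91:-2.128,6"
```

```text
time: 6.7
tool_pos: [545.5, 24.0, 140.6]
eef_rot: [-1.738, 2.616, -0.001]
wrist_force: [0.1, 0.0, 0.0]
width: 46.2
grip_force: 0.0
time: 7.5
tool_pos: [473.0, -73.8, 91.1]
eef_rot: [-2.061, 2.37, -0.002]
wrist_force: [0.1, -0.3, -0.1]
width: 46.1
grip_force: 0.0
t 7.5 meas-cmd [-0.34  0.24 -0.05  0.  ]
{"dp": [[0.0, 4.0, 0.0], [0.0, 8.0, 0.0], [-0.5, 14.5, 0.0], [-1.5, 17.5, 0.0], [-2.5, 20.5, 0.0], [-3.5, 23.0, 0.0], [-4.5, 25.5, 0.0], [-6.0, 28.5, 0.0]], "twist": [[0, 0, 0.0], [0, 0, 0.0], [0, 0, 3.0], [0, 0, 6.0], [0, 0, 9.0], [0, 0, 12.0], [0, 0, 15.0], [0, 0, 18.0]]}
{"dp": [[-1.0, 2.5, 0.0], [-1.5, 5.5, 0.0], [-3.0, 9.0, 0.0], [-4.5, 12.5, 0.0], [-6.5, 16.0, 0.0], [-8.5, 19.5, 0.0], [-10.5, 22.5, 0.0], [-13.0, 25.5, 0.0]], "twist": [[0, 0, 3.0], [0, 0, 6.0], [0, 0, 10.0], [0, 0, 13.5], [0, 0, 17.5], [0, 0, 21.5], [0, 0, 25.5], [0, 0, 29.5]]}
```

```bash
python3 -m crank '{"claw":[46,46,46,46,46,46,46,46],"dp":[[0,4,0],[0,8,0],[-0.5,14.5,0],[-1.5,17.5,0],[-2.5,20.5,0],[-3.5,23,0],[-4.5,25.5,0],[-6,28.5,0]],"twist":[[0,0,0],[0,0,0],[0,0,3],[0,0,6],[0,0,9],[0,0,12],[0,0,15],[0,0,18]]}'
python3 -m crank '{"claw":[46,46,46,46,46,46,46,46],"dp":[[-1,2.5,0],[-1.5,5.5,0],[-3,9,0],[-4.5,12.5,0],[-6.5,16,0],[-8.5,19.5,0],[-10.5,22.5,0],[-13,25.5,0]],"twist":[[0,0,3],[0,0,6],[0,0,10],[0,0,13.5],[0,0,17.5],[0,0,21.5],[0,0,25.5],[0,0,29.5]]}'
python3 p.py "3:-2.538:2:91,1;3:-2.538:2:140,2;2:2.68:0:140,10;2:2.68:0:91,3;2:2.68:8:91,2;2:2.27:12:91:2.68,7;2:1.85:12:91:2.27,7"
```

```text
time: 8.3
tool_pos: [446.4, -64.0, 92.5]
eef_rot: [-1.661, 2.664, -0.003]
wrist_force: [1.2, 0.4, -1.8]
width: 45.9
grip_force: 0.6
time: 9.1
tool_pos: [429.7, -41.4, 92.6]
eef_rot: [-0.926, 2.999, -0.003]
wrist_force: [4.6, -1.6, -1.5]
width: 45.8
grip_force: 2.0
t 9.1 meas-cmd [ 1.   -0.13  1.41 -0.  ]
{"dp": [[0.0, -10.0, 0.0], [0.0, -10.0, -24.5], [0.0, -10.0, -49.0], [-9.0, 3.0, -49.0], [-17.5, 16.0, -49.0], [-26.5, 29.0, -49.0], [-35.0, 42.0, -49.0], [-43.5, 54.5, -49.0]], "twist": [[0, 0, 0.0], [0, 0, 0.0], [0, 0, 0.0], [0, 0, 6.0], [0, 0, 12.0], [0, 0, 18.0], [0, 0, 24.5], [0, 0, 30.5]]}
{"dp": [[-1.0, 16.0, 0.0], [-2.0, 31.5, 0.0], [-2.5, 47.0, 0.0], [-3.5, 62.5, 0.0], [-4.5, 78.0, 0.0], [-4.5, 78.0, 16.5], [-4.5, 78.0, 33.0], [-4.5, 78.0, 49.0]], "twist": [[0, 0, 6.0], [0, 0, 12.0], [0, 0, 18.0], [0, 0, 24.5], [0, 0, 30.5], [0, 0, 30.5], [0, 0, 30.5], [0, 0, 30.5]]}
{"dp": [[0.0, 4.0, 0.0], [0.0, 8.0, 0.0], [-1.0, 15.5, 0.0], [-2.0, 18.5, 0.0], [-3.0, 21.5, 0.0], [-4.5, 24.5, 0.0], [-6.0, 27.5, 0.0], [-7.5, 30.5, 0.0]], "twist": [[0, 0, 0.0], [0, 0, 0.0], [0, 0, 3.5], [0, 0, 6.5], [0, 0, 10.0], [0, 0, 13.5], [0, 0, 16.5], [0, 0, 20.0]]}
{"dp": [[-1.0, 3.0, 0.0], [-2.0, 6.0, 0.0], [-3.0, 9.5, 0.0], [-4.5, 12.5, 0.0], [-6.0, 15.5, 0.0], [-8.0, 18.5, 0.0], [-9.5, 21.0, 0.0], [-12.0, 24.0, 0.0]], "twist": [[0, 0, 3.5], [0, 0, 7.0], [0, 0, 10.5], [0, 0, 13.5], [0, 0, 17.0], [0, 0, 20.5], [0, 0, 24.0], [0, 0, 27.5]]}
```

```bash
python3 -m crank '{"claw":[46,46,46,46,46,46,46,46],"dp":[[0,-10,0],[0,-10,-24.5],[0,-10,-49],[-9,3,-49],[-17.5,16,-49],[-26.5,29,-49],[-35,42,-49],[-43.5,54.5,-49]],"twist":[[0,0,0],[0,0,0],[0,0,0],[0,0,6],[0,0,12],[0,0,18],[0,0,24.5],[0,0,30.5]]}'
python3 -m crank '{"claw":[46,46,46,46,46,46,46,46],"dp":[[-1,16,0],[-2,31.5,0],[-2.5,47,0],[-3.5,62.5,0],[-4.5,78,0],[-4.5,78,16.5],[-4.5,78,33],[-4.5,78,49]],"twist":[[0,0,6],[0,0,12],[0,0,18],[0,0,24.5],[0,0,30.5],[0,0,30.5],[0,0,30.5],[0,0,30.5]]}'
python3 -m crank '{"claw":[46,46,46,46,46,46,46,46],"dp":[[0,4,0],[0,8,0],[-1,15.5,0],[-2,18.5,0],[-3,21.5,0],[-4.5,24.5,0],[-6,27.5,0],[-7.5,30.5,0]],"twist":[[0,0,0],[0,0,0],[0,0,3.5],[0,0,6.5],[0,0,10],[0,0,13.5],[0,0,16.5],[0,0,20]]}'
python3 -m crank '{"claw":[46,46,46,46,46,46,46,46],"dp":[[-1,3,0],[-2,6,0],[-3,9.5,0],[-4.5,12.5,0],[-6,15.5,0],[-8,18.5,0],[-9.5,21,0],[-12,24,0]],"twist":[[0,0,3.5],[0,0,7],[0,0,10.5],[0,0,13.5],[0,0,17],[0,0,20.5],[0,0,24],[0,0,27.5]]}'
python3 p.py "2:1.85:2:91,1;2:1.85:2:140,2;4:0.035:0:140,10;4:0.035:0:91,3;4:0.035:8:91,2;4:-0.38:12:91:0.035,7;4:-0.795:12:91:-0.38,7"
```

```text
time: 9.9
tool_pos: [434.1, 28.5, 140.9]
eef_rot: [-0.105, 3.139, -0.0]
wrist_force: [-0.5, -0.4, 0.5]
width: 46.0
grip_force: 0.0
time: 10.7
tool_pos: [433.5, 106.3, 91.3]
eef_rot: [0.716, 3.058, 0.0]
wrist_force: [0.6, 0.4, -0.4]
width: 46.1
grip_force: 0.0
time: 11.5
tool_pos: [453.9, 130.6, 92.3]
eef_rot: [1.243, 2.884, 0.001]
wrist_force: [-0.8, -0.7, -1.8]
width: 46.0
grip_force: 0.5
time: 12.3
tool_pos: [478.1, 138.6, 91.9]
eef_rot: [-1.892, -2.506, 0.001]
wrist_force: [-6.6, 3.2, 1.2]
width: 45.7
grip_force: 3.1
t 12.3 meas-cmd [-0.77  0.46  0.77 -0.  ]
{"dp": [[0.0, -10.5, 0.0], [0.0, -10.5, -24.5], [0.0, -10.5, -49.0], [-19.5, 1.5, -49.0], [-39.0, 13.5, -49.0], [-58.5, 25.5, -49.0], [-78.0, 37.5, -49.0], [-97.5, 49.5, -49.0]], "twist": [[0, 0, 0.0], [0, 0, 0.0], [0, 0, 0.0], [0, 0, -7.5], [0, 0, -15.0], [0, 0, -23.0], [0, 0, -30.5], [0, 0, -38.0]]}
{"dp": [[-22.5, -2.5, 0.0], [-45.5, -5.0, 0.0], [-68.0, -7.5, 0.0], [-91.0, -10.0, 0.0], [-113.5, -12.5, 0.0], [-113.5, -12.5, 16.5], [-113.5, -12.5, 33.0], [-113.5, -12.5, 49.0]], "twist": [[0, 0, -7.5], [0, 0, -15.5], [0, 0, -23.0], [0, 0, -30.5], [0, 0, -38.0], [0, 0, -38.0], [0, 0, -38.0], [0, 0, -38.0]]}
{"dp": [[0.0, -4.0, 0.0], [0.0, -8.0, 0.0], [0.5, -15.5, 0.0], [1.5, -18.5, 0.0], [3.0, -22.0, 0.0], [4.5, -25.0, 0.0], [6.0, -28.0, 0.0], [7.5, -30.5, 0.0]], "twist": [[0, 0, 0.0], [0, 0, 0.0], [0, 0, 3.5], [0, 0, 6.5], [0, 0, 10.0], [0, 0, 13.5], [0, 0, 17.0], [0, 0, 20.5]]}
{"dp": [[1.0, -3.5, 0.0], [2.0, -6.5, 0.0], [3.0, -9.5, 0.0], [4.5, -12.5, 0.0], [6.0, -15.5, 0.0], [7.5, -18.5, 0.0], [9.5, -21.5, 0.0], [11.5, -24.0, 0.0]], "twist": [[0, 0, 3.0], [0, 0, 6.5], [0, 0, 10.0], [0, 0, 13.5], [0, 0, 17.0], [0, 0, 20.0], [0, 0, 23.5], [0, 0, 27.0]]}
```

```bash
python3 -m crank '{"claw":[46,46,46,46,46,46,46,46],"dp":[[0,-10.5,0],[0,-10.5,-24.5],[0,-10.5,-49],[-19.5,1.5,-49],[-39,13.5,-49],[-58.5,25.5,-49],[-78,37.5,-49],[-97.5,49.5,-49]],"twist":[[0,0,0],[0,0,0],[0,0,0],[0,0,-7.5],[0,0,-15],[0,0,-23],[0,0,-30.5],[0,0,-38]]}'
python3 -m crank '{"claw":[46,46,46,46,46,46,46,46],"dp":[[-22.5,-2.5,0],[-45.5,-5,0],[-68,-7.5,0],[-91,-10,0],[-113.5,-12.5,0],[-113.5,-12.5,16.5],[-113.5,-12.5,33],[-113.5,-12.5,49]],"twist":[[0,0,-7.5],[0,0,-15.5],[0,0,-23],[0,0,-30.5],[0,0,-38],[0,0,-38],[0,0,-38],[0,0,-38]]}'
python3 -m crank '{"claw":[46,46,46,46,46,46,46,46],"dp":[[0,-4,0],[0,-8,0],[0.5,-15.5,0],[1.5,-18.5,0],[3,-22,0],[4.5,-25,0],[6,-28,0],[7.5,-30.5,0]],"twist":[[0,0,0],[0,0,0],[0,0,3.5],[0,0,6.5],[0,0,10],[0,0,13.5],[0,0,17],[0,0,20.5]]}'
python3 -m crank '{"claw":[46,46,46,46,46,46,46,46],"dp":[[1,-3.5,0],[2,-6.5,0],[3,-9.5,0],[4.5,-12.5,0],[6,-15.5,0],[7.5,-18.5,0],[9.5,-21.5,0],[11.5,-24,0]],"twist":[[0,0,3],[0,0,6.5],[0,0,10],[0,0,13.5],[0,0,17],[0,0,20],[0,0,23.5],[0,0,27]]}'
cat > F.py <<'E'
import numpy as np,sys
from bench import manip
i,th=int(sys.argv[1]),float(sys.argv[2]);o=manip.observe();w=np.array(o["wrist_force"]);t=np.array([np.sin(th),-np.cos(th)]);u=np.array([np.cos(th),np.sin(th)])
from h import *
C=np.array([532.5,30.5]);a=-0.012+np.pi/4+(i-1)*np.pi/2;n=C+72*np.array([np.cos(a),np.sin(a)])
R=cv2.Rodrigues(np.array(o["eef_rot"]))[0];p=np.array(o["tool_pos"])[:2]
s=o["width"]/2-11;g=p-n-s*t   # grip centre rel. nut
print("t",o["time"],"Ft",round(-w[:2]@t,2),"Fr",round(w[:2]@u,2),"grip",o["grip_force"].__round__(2),"lever meas",round(np.arctan2(g[1],g[0]),3),"arm",np.hypot(*g).round(1))
E
python3 F.py 4 -0.795
```

```text
time: 13.1
tool_pos: [553.9, 57.3, 141.4]
eef_rot: [0.96, 2.99, 0.0]
wrist_force: [-0.3, 0.3, 0.4]
width: 46.4
grip_force: 0.0
time: 13.9
tool_pos: [637.8, -19.2, 91.6]
eef_rot: [-0.057, 3.14, -0.001]
wrist_force: [0.8, -0.3, -1.0]
width: 45.7
grip_force: 0.0
time: 14.7
tool_pos: [631.7, -50.0, 92.8]
eef_rot: [0.508, 3.098, 0.0]
wrist_force: [-0.3, 1.5, -0.8]
width: 46.0
grip_force: 0.5
time: 15.5
tool_pos: [613.2, -69.1, 92.9]
eef_rot: [1.218, 2.894, 0.001]
wrist_force: [-0.2, 1.3, -1.0]
width: 46.0
grip_force: 0.5
t 15.5 Ft 0.74 Fr -1.06 grip 0.49 lever meas -0.794 arm 55.6
```

```bash
python3 p.py "4:-1.095:12:91:-0.795,8"
```

```text
t 15.5 meas-cmd [ 0.48 -0.38  1.71 -0.  ]
{"dp": [[0.5, -2.0, 0.0], [1.0, -4.0, 0.0], [1.5, -6.0, 0.0], [2.5, -8.0, 0.0], [3.0, -10.0, 0.0], [4.0, -12.0, 0.0], [5.0, -14.0, 0.0], [6.0, -15.5, 0.0]], "twist": [[0, 0, 2.0], [0, 0, 4.5], [0, 0, 6.5], [0, 0, 8.5], [0, 0, 10.5], [0, 0, 13.0], [0, 0, 15.0], [0, 0, 17.0]]}
```

```bash
python3 -m crank '{"claw":[46,46,46,46,46,46,46,46],"dp":[[0.5,-2,0],[1,-4,0],[1.5,-6,0],[2.5,-8,0],[3,-10,0],[4,-12,0],[5,-14,0],[6,-15.5,0]],"twist":[[0,0,2],[0,0,4.5],[0,0,6.5],[0,0,8.5],[0,0,10.5],[0,0,13],[0,0,15],[0,0,17]]}' | grep time; python3 F.py 4 -1.095;  python3 p.py "4:-1.245:12:91:-1.095,8"
```

```text
time: 16.3
t 16.3 Ft 0.85 Fr -0.49 grip 0.77 lever meas -1.082 arm 55.5
t 16.3 meas-cmd [ 0.63 -0.29  1.76 -0.  ]
{"dp": [[0.0, -1.0, 0.0], [0.5, -2.0, 0.0], [0.5, -3.0, 0.0], [1.0, -4.5, 0.0], [1.5, -5.5, 0.0], [1.5, -6.5, 0.0], [2.0, -7.5, 0.0], [2.5, -8.0, 0.0]], "twist": [[0, 0, 1.5], [0, 0, 2.5], [0, 0, 3.5], [0, 0, 4.5], [0, 0, 5.5], [0, 0, 6.5], [0, 0, 7.5], [0, 0, 9.0]]}
```

```bash
python3 -m crank '{"claw":[46,46,46,46,46,46,46,46],"dp":[[0,-1,0],[0.5,-2,0],[0.5,-3,0],[1,-4.5,0],[1.5,-5.5,0],[1.5,-6.5,0],[2,-7.5,0],[2.5,-8,0]],"twist":[[0,0,1.5],[0,0,2.5],[0,0,3.5],[0,0,4.5],[0,0,5.5],[0,0,6.5],[0,0,7.5],[0,0,9]]}' | grep time; python3 F.py 4 -1.245;  python3 p.py "4:-1.395:12:91:-1.245,8"
```

```text
time: 17.1
t 17.1 Ft 3.34 Fr -0.01 grip 2.14 lever meas -1.236 arm 55.0
t 17.1 meas-cmd [ 0.25 -0.11  0.22 -0.  ]
{"dp": [[0.0, -1.5, 0.0], [0.5, -2.5, 0.0], [0.5, -3.5, 0.0], [1.0, -4.5, 0.0], [1.0, -5.5, 0.0], [1.5, -6.5, 0.0], [2.0, -7.5, 0.0], [2.0, -8.5, 0.0]], "twist": [[0, 0, 1.0], [0, 0, 2.0], [0, 0, 3.0], [0, 0, 4.0], [0, 0, 5.0], [0, 0, 6.0], [0, 0, 7.5], [0, 0, 8.5]]}
```

```bash
python3 -m crank '{"claw":[46,46,46,46,46,46,46,46],"dp":[[0,-1.5,0],[0.5,-2.5,0],[0.5,-3.5,0],[1,-4.5,0],[1,-5.5,0],[1.5,-6.5,0],[2,-7.5,0],[2,-8.5,0]],"twist":[[0,0,1],[0,0,2],[0,0,3],[0,0,4],[0,0,5],[0,0,6],[0,0,7.5],[0,0,8.5]]}' | grep time; python3 F.py 4 -1.395;  python3 p.py "4:-1.395:2:91,1;4:-1.395:2:140,2;1:0.9:2:140,10;1:0.9:2:91,3;1:0.9:10:91,2;1:0.9:12:91,2;1:0.8:12:91:0.9,4"
```

```text
time: 17.9
t 17.9 Ft 7.44 Fr -3.57 grip 3.15 lever meas -1.39 arm 54.7
t 17.9 meas-cmd [ 0.24  0.58  0.08 -0.  ]
{"dp": [[0.5, 10.0, 0.0], [0.5, 10.0, -24.5], [0.5, 10.0, -49.0], [19.5, 16.5, -49.0], [38.5, 23.0, -49.0], [57.5, 29.0, -49.0], [76.5, 35.5, -49.0], [95.5, 41.5, -49.0]], "twist": [[0, 0, 0.0], [0, 0, 0.0], [0, 0, 0.0], [0, 0, -13.5], [0, 0, -26.5], [0, 0, -39.5], [0, 0, -52.5], [0, 0, -66.0]]}
{"dp": [[1.5, 20.0, 0.0], [3.5, 40.0, 0.0], [5.5, 59.5, 0.0], [7.5, 79.5, 0.0], [9.5, 99.5, 0.0], [9.5, 99.5, 16.5], [9.5, 99.5, 33.0], [9.5, 99.5, 49.0]], "twist": [[0, 0, -13.0], [0, 0, -26.0], [0, 0, -39.5], [0, 0, -52.5], [0, 0, -65.5], [0, 0, -65.5], [0, 0, -65.5], [0, 0, -65.5]]}
{"dp": [[0.0, -4.0, 0.0], [0.0, -8.0, 0.0], [0.0, -9.0, 0.0], [0.0, -10.0, 0.0], [0.0, -11.5, 0.0], [0.5, -12.5, 0.0], [1.0, -14.0, 0.0], [1.5, -15.5, 0.0]], "twist": [[0, 0, 0.0], [0, 0, 0.0], [0, 0, 0.0], [0, 0, 0.0], [0, 0, 1.5], [0, 0, 3.0], [0, 0, 4.0], [0, 0, 5.5]]}
```

```bash
cat > reset.py <<'E'
import json,sys,numpy as np,cv2
from bench import manip
o=manip.observe();R=cv2.Rodrigues(np.array(o["eef_rot"]))[0]
d=[float(x) for x in sys.argv[1].split(",")]
c=[a-b for a,b in zip([*o["tool_pos"],np.arctan2(R[1,1],R[0,1])],d)];json.dump(c,open("cmd.json","w"));print(c)
E
python3 reset.py .24,.58,.08,0; python3 p.py "4:-1.395:2:91,1;4:-1.395:2:140,2;1:0.9:2:140,16;1:0.9:2:91,3;1:0.9:9:91,2;1:0.9:12:91,2;1:0.8:12:91:0.9,6"
```

```text
[np.float64(580.4997168770528), np.float64(-77.5309257718569), np.float64(91.18049908424003), np.float64(0.1726036105115084)]
t 17.9 meas-cmd [0.24 0.58 0.08 0.  ]
{"dp": [[0.5, 10.0, 0.0], [0.5, 10.0, -24.5], [0.5, 10.0, -49.0], [12.0, 14.0, -49.0], [24.0, 18.0, -49.0], [36.0, 22.0, -49.0], [48.0, 26.0, -49.0], [59.5, 30.0, -49.0]], "twist": [[0, 0, 0.0], [0, 0, 0.0], [0, 0, 0.0], [0, 0, -8.5], [0, 0, -16.5], [0, 0, -25.0], [0, 0, -33.0], [0, 0, -41.5]]}
{"dp": [[6.5, 11.0, 0.0], [13.0, 21.5, 0.0], [19.0, 32.5, 0.0], [25.5, 43.5, 0.0], [32.0, 54.0, 0.0], [38.0, 65.0, 0.0], [44.5, 75.5, 0.0], [50.5, 86.5, 0.0]], "twist": [[0, 0, -8.0], [0, 0, -16.0], [0, 0, -24.5], [0, 0, -32.5], [0, 0, -41.0], [0, 0, -49.0], [0, 0, -57.5], [0, 0, -65.5]]}
{"dp": [[-7.0, 10.5, 0.0], [-14.5, 20.5, 0.0], [-21.5, 31.0, 0.0], [-21.5, 31.0, 16.5], [-21.5, 31.0, 33.0], [-21.5, 31.0, 49.0], [-23.0, 27.5, 49.0], [-24.5, 24.5, 49.0]], "twist": [[0, 0, -8.0], [0, 0, -16.5], [0, 0, -24.5], [0, 0, -24.5], [0, 0, -24.5], [0, 0, -24.5], [0, 0, -24.5], [0, 0, -24.5]]}
{"dp": [[0.0, -1.5, 0.0], [0.0, -3.0, 0.0], [0.0, -4.0, 0.0], [0.5, -5.0, 0.0], [0.5, -6.0, 0.0], [1.0, -6.5, 0.0], [1.0, -7.5, 0.0], [1.5, -8.5, 0.0]], "twist": [[0, 0, 0.0], [0, 0, 0.0], [0, 0, 1.0], [0, 0, 1.5], [0, 0, 2.5], [0, 0, 3.5], [0, 0, 4.5], [0, 0, 5.5]]}
```

```bash
python3 -m crank '{"claw":[46,46,46,46,46,46,46,46],"dp":[[0.5,10,0],[0.5,10,-24.5],[0.5,10,-49],[12,14,-49],[24,18,-49],[36,22,-49],[48,26,-49],[59.5,30,-49]],"twist":[[0,0,0],[0,0,0],[0,0,0],[0,0,-8.5],[0,0,-16.5],[0,0,-25],[0,0,-33],[0,0,-41.5]]}' | grep time
python3 -m crank '{"claw":[46,46,46,46,46,46,46,46],"dp":[[6.5,11,0],[13,21.5,0],[19,32.5,0],[25.5,43.5,0],[32,54,0],[38,65,0],[44.5,75.5,0],[50.5,86.5,0]],"twist":[[0,0,-8],[0,0,-16],[0,0,-24.5],[0,0,-32.5],[0,0,-41],[0,0,-49],[0,0,-57.5],[0,0,-65.5]]}' | grep time
python3 -m crank '{"claw":[46,46,46,46,46,46,46,46],"dp":[[-7,10.5,0],[-14.5,20.5,0],[-21.5,31,0],[-21.5,31,16.5],[-21.5,31,33],[-21.5,31,49],[-23,27.5,49],[-24.5,24.5,49]],"twist":[[0,0,-8],[0,0,-16.5],[0,0,-24.5],[0,0,-24.5],[0,0,-24.5],[0,0,-24.5],[0,0,-24.5],[0,0,-24.5]]}'
python3 -m crank '{"claw":[46,46,46,46,46,46,46,46],"dp":[[0,-1.5,0],[0,-3,0],[0,-4,0],[0.5,-5,0],[0.5,-6,0],[1,-6.5,0],[1,-7.5,0],[1.5,-8.5,0]],"twist":[[0,0,0],[0,0,0],[0,0,1],[0,0,1.5],[0,0,2.5],[0,0,3.5],[0,0,4.5],[0,0,5.5]]}' | grep time
python3 F.py 1 0.8;  python3 p.py "1:0.65:12:91:0.8,8"
```

```text
time: 18.7
time: 19.5
time: 20.3
tool_pos: [624.8, 118.0, 90.8]
eef_rot: [1.363, -2.828, -0.0]
wrist_force: [0.5, 0.4, 0.0]
width: 45.9
grip_force: 0.0
time: 21.1
t 21.1 Ft 0.52 Fr 0.71 grip 0.55 lever meas 0.804 arm 54.8
t 21.1 meas-cmd [-0.18  0.08  0.01 -0.  ]
{"dp": [[0.0, -1.0, 0.0], [0.5, -2.0, 0.0], [0.5, -3.0, 0.0], [1.0, -4.0, 0.0], [1.0, -5.0, 0.0], [1.5, -6.0, 0.0], [2.0, -7.0, 0.0], [2.5, -8.0, 0.0]], "twist": [[0, 0, 1.0], [0, 0, 2.0], [0, 0, 3.5], [0, 0, 4.5], [0, 0, 5.5], [0, 0, 6.5], [0, 0, 7.5], [0, 0, 8.5]]}
```

```bash
python3 -m crank '{"claw":[46,46,46,46,46,46,46,46],"dp":[[0,-1,0],[0.5,-2,0],[0.5,-3,0],[1,-4,0],[1,-5,0],[1.5,-6,0],[2,-7,0],[2.5,-8,0]],"twist":[[0,0,1],[0,0,2],[0,0,3.5],[0,0,4.5],[0,0,5.5],[0,0,6.5],[0,0,7.5],[0,0,8.5]]}' | grep time
python3 F.py 1 0.65;  python3 p.py "1:0.5:12:91:0.65,8"
```

```text
time: 21.9
t 21.9 Ft 1.85 Fr 1.11 grip 0.87 lever meas 0.654 arm 54.8
t 21.9 meas-cmd [-0.08  0.13  0.03 -0.  ]
{"dp": [[0.0, -1.0, 0.0], [0.5, -2.0, 0.0], [0.5, -3.0, 0.0], [1.0, -4.0, 0.0], [1.0, -5.0, 0.0], [1.5, -6.0, 0.0], [2.0, -7.0, 0.0], [2.0, -8.0, 0.0]], "twist": [[0, 0, 1.0], [0, 0, 2.5], [0, 0, 3.5], [0, 0, 4.5], [0, 0, 5.5], [0, 0, 6.5], [0, 0, 7.5], [0, 0, 8.5]]}
```

```bash
python3 -m crank '{"claw":[46,46,46,46,46,46,46,46],"dp":[[0,-1,0],[0.5,-2,0],[0.5,-3,0],[1,-4,0],[1,-5,0],[1.5,-6,0],[2,-7,0],[2,-8,0]],"twist":[[0,0,1],[0,0,2.5],[0,0,3.5],[0,0,4.5],[0,0,5.5],[0,0,6.5],[0,0,7.5],[0,0,8.5]]}' | grep time
python3 F.py 1 0.5;cp cmd.json cmd_keep.json; echo A; python3 p.py "1:0.38:12:91:0.5,8"; cp cmd.json cmdA.json; cp cmd_keep.json cmd.json; echo B; python3 p.py "1:0.5:2:91,1;1:0.5:2:140,2;3:-2.538:2:140,9;3:-2.538:2:91,3;3:-2.538:9:91,2;3:-2.638:12:91:-2.538,7"
```

```text
time: 22.7
t 22.7 Ft 3.71 Fr 0.79 grip 2.16 lever meas 0.506 arm 55.1
A
t 22.7 meas-cmd [-0.24  0.2  -0.04 -0.  ]
{"dp": [[0.5, -1.0, 0.0], [0.5, -2.0, 0.0], [1.0, -2.5, 0.0], [1.0, -3.5, 0.0], [1.0, -4.5, 0.0], [1.5, -5.0, 0.0], [1.5, -6.0, 0.0], [2.0, -6.5, 0.0]], "twist": [[0, 0, 1.0], [0, 0, 2.0], [0, 0, 3.0], [0, 0, 3.5], [0, 0, 4.5], [0, 0, 5.5], [0, 0, 6.5], [0, 0, 7.0]]}
B
t 22.7 meas-cmd [-0.24  0.2  -0.04 -0.  ]
{"dp": [[0.0, 10.0, 0.0], [0.0, 10.0, -24.5], [0.0, 10.0, -49.0], [28.0, 5.5, -49.0], [55.5, 1.0, -49.0], [83.0, -3.5, -49.0], [110.5, -7.5, -49.0], [138.5, -12.0, -49.0]], "twist": [[0, 0, 0.0], [0, 0, 0.0], [0, 0, 0.0], [0, 0, -0.5], [0, 0, -1.0], [0, 0, -1.5], [0, 0, -2.5], [0, 0, -3.0]]}
{"dp": [[27.5, -3.0, 0.0], [55.5, -6.0, 0.0], [83.5, -9.0, 0.0], [111.0, -12.0, 0.0], [111.0, -12.0, 16.5], [111.0, -12.0, 33.0], [111.0, -12.0, 49.0], [111.5, -8.5, 49.0]], "twist": [[0, 0, -0.5], [0, 0, -1.5], [0, 0, -2.0], [0, 0, -2.5], [0, 0, -2.5], [0, 0, -2.5], [0, 0, -2.5], [0, 0, -2.5]]}
{"dp": [[0.0, 3.5, 0.0], [-0.5, 7.5, 0.0], [-0.5, 8.0, 0.0], [-0.5, 9.0, 0.0], [-1.0, 9.5, 0.0], [-1.0, 10.5, 0.0], [-1.5, 11.5, 0.0], [-1.5, 12.0, 0.0]], "twist": [[0, 0, 0.0], [0, 0, 0.5], [0, 0, 1.5], [0, 0, 2.5], [0, 0, 3.0], [0, 0, 4.0], [0, 0, 4.5], [0, 0, 5.5]]}
```

```bash
python3 -m crank '{"claw":[46,46,46,46,46,46,46,46],"dp":[[0.5,-1,0],[0.5,-2,0],[1,-2.5,0],[1,-3.5,0],[1,-4.5,0],[1.5,-5,0],[1.5,-6,0],[2,-6.5,0]],"twist":[[0,0,1],[0,0,2],[0,0,3],[0,0,3.5],[0,0,4.5],[0,0,5.5],[0,0,6.5],[0,0,7]]}' | grep time
python3 F.py 1 0.38; cp cmdA.json cmd.json;  python3 p.py "1:0.38:2:91,1;1:0.38:2:140,2;3:-2.538:2:140,8;3:-2.538:2:91,3;3:-2.538:9:91,2;3:-2.638:12:91:-2.538,8"
```

```text
time: 23.5
t 23.5 Ft 6.67 Fr 3.92 grip 3.47 lever meas 0.395 arm 55.0
t 23.5 meas-cmd [-0.22  0.63 -0.05  0.  ]
{"dp": [[0.0, 10.0, 0.0], [0.0, 10.0, -24.5], [0.0, 10.0, -49.0], [30.5, 2.0, -49.0], [60.5, -6.0, -49.0], [91.0, -14.0, -49.0], [121.0, -21.5, -49.0], [151.5, -29.5, -49.0]], "twist": [[0, 0, 0.0], [0, 0, 0.0], [0, 0, 0.0], [0, 0, -1.5], [0, 0, -3.0], [0, 0, -4.5], [0, 0, -6.5], [0, 0, -8.0]]}
{"dp": [[31.0, -3.5, 0.0], [62.0, -7.0, 0.0], [93.0, -11.0, 0.0], [93.0, -11.0, 16.5], [93.0, -11.0, 33.0], [93.0, -11.0, 49.0], [93.5, -7.5, 49.0], [93.5, -4.0, 49.0]], "twist": [[0, 0, -1.5], [0, 0, -3.0], [0, 0, -4.5], [0, 0, -4.5], [0, 0, -4.5], [0, 0, -4.5], [0, 0, -4.5], [0, 0, -4.5]]}
{"dp": [[0.0, 4.0, 0.0], [0.0, 4.5, 0.0], [-0.5, 5.5, 0.0], [-0.5, 6.0, 0.0], [-0.5, 6.5, 0.0], [-1.0, 7.5, 0.0], [-1.0, 8.0, 0.0], [-1.5, 8.5, 0.0]], "twist": [[0, 0, 0.5], [0, 0, 1.0], [0, 0, 2.0], [0, 0, 2.5], [0, 0, 3.5], [0, 0, 4.0], [0, 0, 5.0], [0, 0, 5.5]]}
```

```bash
python3 -m crank '{"claw":[46,46,46,46,46,46,46,46],"dp":[[0,10,0],[0,10,-24.5],[0,10,-49],[30.5,2,-49],[60.5,-6,-49],[91,-14,-49],[121,-21.5,-49],[151.5,-29.5,-49]],"twist":[[0,0,0],[0,0,0],[0,0,0],[0,0,-1.5],[0,0,-3],[0,0,-4.5],[0,0,-6.5],[0,0,-8]]}' | grep time
python3 -m crank '{"claw":[46,46,46,46,46,46,46,46],"dp":[[31,-3.5,0],[62,-7,0],[93,-11,0],[93,-11,16.5],[93,-11,33],[93,-11,49],[93.5,-7.5,49],[93.5,-4,49]],"twist":[[0,0,-1.5],[0,0,-3],[0,0,-4.5],[0,0,-4.5],[0,0,-4.5],[0,0,-4.5],[0,0,-4.5],[0,0,-4.5]]}'
python3 -m crank '{"claw":[46,46,46,46,46,46,46,46],"dp":[[0,4,0],[0,4.5,0],[-0.5,5.5,0],[-0.5,6,0],[-0.5,6.5,0],[-1,7.5,0],[-1,8,0],[-1.5,8.5,0]],"twist":[[0,0,0.5],[0,0,1],[0,0,2],[0,0,2.5],[0,0,3.5],[0,0,4],[0,0,5],[0,0,5.5]]}' | grep time
python3 F.py 3 -2.638; python3 p.py "3:-2.758:12:91:-2.638,8"
```

```text
time: 24.3
time: 25.1
tool_pos: [430.5, -43.8, 91.5]
eef_rot: [0.93, -3.0, 0.001]
wrist_force: [0.0, 0.2, 0.0]
width: 45.8
grip_force: 0.0
time: 25.9
t 25.9 Ft 6.45 Fr 2.23 grip 3.04 lever meas -2.618 arm 54.6
t 25.9 meas-cmd [ 0.6  -0.71  0.56 -0.  ]
{"dp": [[0.0, 1.0, 0.0], [0.0, 2.0, 0.0], [-0.5, 2.5, 0.0], [-0.5, 3.5, 0.0], [-1.0, 4.0, 0.0], [-1.0, 5.0, 0.0], [-1.5, 6.0, 0.0], [-1.5, 6.5, 0.0]], "twist": [[0, 0, 1.0], [0, 0, 2.0], [0, 0, 2.5], [0, 0, 3.5], [0, 0, 4.5], [0, 0, 5.0], [0, 0, 6.0], [0, 0, 7.0]]}
```

```bash
python3 reset.py .6,-.71,.56,0; python3 p.py "3:-2.638:2:91,1;3:-2.638:2:140,2;2:1.85:2:140,10;2:1.85:2:91,3;2:1.85:10:91,2;2:1.75:12:91:1.85,6"
```

```text
[np.float64(427.28219301803284), np.float64(-35.852288221313714), np.float64(91.18006163550125), np.float64(2.0744024151342355)]
t 25.9 meas-cmd [ 0.6  -0.71  0.56  0.  ]
{"dp": [[0.0, -10.0, 0.0], [0.0, -10.0, -24.5], [0.0, -10.0, -49.0], [-11.5, 4.0, -49.0], [-23.5, 18.0, -49.0], [-35.5, 32.0, -49.0], [-47.5, 46.0, -49.0], [-59.5, 60.0, -49.0]], "twist": [[0, 0, 0.0], [0, 0, 0.0], [0, 0, 0.0], [0, 0, 10.5], [0, 0, 20.5], [0, 0, 31.0], [0, 0, 41.0], [0, 0, 51.5]]}
{"dp": [[3.5, 18.0, 0.0], [7.0, 36.0, 0.0], [10.5, 54.0, 0.0], [14.0, 72.0, 0.0], [17.5, 90.0, 0.0], [17.5, 90.0, 16.5], [17.5, 90.0, 33.0], [17.5, 90.0, 49.0]], "twist": [[0, 0, 10.0], [0, 0, 20.5], [0, 0, 31.0], [0, 0, 41.0], [0, 0, 51.5], [0, 0, 51.5], [0, 0, 51.5], [0, 0, 51.5]]}
{"dp": [[0.0, 4.0, 0.0], [0.0, 8.0, 0.0], [0.0, 11.0, 0.0], [0.0, 12.0, 0.0], [-0.5, 13.0, 0.0], [-0.5, 13.5, 0.0], [-1.0, 14.5, 0.0], [-1.0, 15.5, 0.0]], "twist": [[0, 0, 0.0], [0, 0, 0.0], [0, 0, 1.0], [0, 0, 2.0], [0, 0, 2.5], [0, 0, 3.5], [0, 0, 4.5], [0, 0, 5.5]]}
```

```bash
python3 -m crank '{"claw":[46,46,46,46,46,46,46,46],"dp":[[0,-10,0],[0,-10,-24.5],[0,-10,-49],[-11.5,4,-49],[-23.5,18,-49],[-35.5,32,-49],[-47.5,46,-49],[-59.5,60,-49]],"twist":[[0,0,0],[0,0,7],[0,0,14],[0,0,22],[0,0,29],[0,0,37],[0,0,44],[0,0,51.5]]}' | grep time
python3 -m crank '{"claw":[46,46,46,46,46,46,46,46],"dp":[[3.5,18,0],[7,36,0],[10.5,54,0],[14,72,0],[17.5,90,0],[17.5,90,16.5],[17.5,90,33],[17.5,90,49]],"twist":[[0,0,8.5],[0,0,17],[0,0,25.5],[0,0,34],[0,0,42.5],[0,0,51],[0,0,51.5],[0,0,51.5]]}'
python3 -m crank '{"claw":[46,46,46,46,46,46,46,46],"dp":[[0,4,0],[0,8,0],[0,10,0],[0,11.5,0],[-0.5,12.5,0],[-0.5,13.5,0],[-1,14.5,0],[-1,15.5,0]],"twist":[[0,0,0],[0,0,0],[0,0,1],[0,0,2],[0,0,2.5],[0,0,3.5],[0,0,4.5],[0,0,5.5]]}' | grep time
python3 F.py 2 1.75; cp cmd.json cmd_keep.json;python3 p.py "2:1.65:12:91:1.75,8"
```

```text
time: 26.7
time: 27.5
tool_pos: [468.2, 135.3, 90.2]
eef_rot: [-1.891, -2.507, 0.001]
wrist_force: [-0.2, -0.7, 0.1]
width: 46.2
grip_force: 0.0
time: 28.3
t 28.3 Ft 4.76 Fr -1.89 grip 2.67 lever meas 1.769 arm 55.1
t 28.3 meas-cmd [-0.95 -0.25  0.35  0.  ]
{"dp": [[-0.5, 0.5, 0.0], [-0.5, 1.5, 0.0], [-0.5, 2.0, 0.0], [-1.0, 3.0, 0.0], [-1.0, 3.5, 0.0], [-1.5, 4.0, 0.0], [-1.5, 5.0, 0.0], [-1.5, 5.5, 0.0]], "twist": [[0, 0, 1.0], [0, 0, 1.5], [0, 0, 2.0], [0, 0, 3.0], [0, 0, 3.5], [0, 0, 4.5], [0, 0, 5.0], [0, 0, 6.0]]}
```

```bash
python3 -m crank '{"claw":[46,46,46,46,46,46,46,46],"dp":[[-0.5,0.5,0],[-0.5,1.5,0],[-0.5,2,0],[-1,3,0],[-1,3.5,0],[-1.5,4,0],[-1.5,5,0],[-1.5,5.5,0]],"twist":[[0,0,1],[0,0,1.5],[0,0,2],[0,0,3],[0,0,3.5],[0,0,4.5],[0,0,5],[0,0,6]]}' | grep time
python3 F.py 2 1.65; cp cmd.json cmd_keep.json;python3 p.py "2:1.55:12:91:1.65,8"
```

```text
time: 29.1
t 29.1 Ft 6.85 Fr -1.98 grip 3.32 lever meas 1.677 arm 55.3
t 29.1 meas-cmd [-1.44 -0.04  0.25  0.  ]
{"dp": [[-0.5, 0.5, 0.0], [-0.5, 1.5, 0.0], [-0.5, 2.0, 0.0], [-1.0, 2.5, 0.0], [-1.0, 3.5, 0.0], [-1.0, 4.0, 0.0], [-1.5, 5.0, 0.0], [-1.5, 5.5, 0.0]], "twist": [[0, 0, 0.5], [0, 0, 1.0], [0, 0, 2.0], [0, 0, 2.5], [0, 0, 3.5], [0, 0, 4.0], [0, 0, 5.0], [0, 0, 5.5]]}
```

```bash
python3 -m crank '{"claw":[46,46,46,46,46,46,46,46],"dp":[[-0.5,0.5,0],[-0.5,1.5,0],[-0.5,2,0],[-1,2.5,0],[-1,3.5,0],[-1,4,0],[-1.5,5,0],[-1.5,5.5,0]],"twist":[[0,0,0.5],[0,0,1],[0,0,2],[0,0,2.5],[0,0,3.5],[0,0,4],[0,0,5],[0,0,5.5]]}' | grep time
python3 F.py 2 1.55; cp cmd.json cmd_keep.json;python3 p.py "2:1.55:2:91,1;2:1.55:2:140,2;4:-1.395:2:140,8;4:-1.395:2:91,3;4:-1.395:10:91,2;4:-1.435:12:91:-1.395,8"
```

```text
time: 29.9
t 29.9 Ft 9.8 Fr 0.42 grip 4.95 lever meas 1.585 arm 55.5
t 29.9 meas-cmd [-1.95  0.38  0.2   0.  ]
{"dp": [[0.0, -10.0, 0.0], [0.0, -10.0, -24.5], [0.0, -10.0, -49.0], [-26.5, 3.5, -49.0], [-52.5, 17.5, -49.0], [-79.0, 31.0, -49.0], [-105.5, 44.5, -49.0], [-131.5, 58.5, -49.0]], "twist": [[0, 0, 0.0], [0, 0, 0.0], [0, 0, 0.0], [0, 0, -1.5], [0, 0, -3.0], [0, 0, -4.0], [0, 0, -5.5], [0, 0, -7.0]]}
{"dp": [[-28.0, 10.0, 0.0], [-55.5, 20.5, 0.0], [-83.5, 31.0, 0.0], [-83.5, 31.0, 16.5], [-83.5, 31.0, 33.0], [-83.5, 31.0, 49.0], [-83.5, 27.0, 49.0], [-84.0, 23.0, 49.0]], "twist": [[0, 0, -1.5], [0, 0, -3.0], [0, 0, -4.0], [0, 0, -4.0], [0, 0, -4.0], [0, 0, -4.0], [0, 0, -4.0], [0, 0, -4.0]]}
{"dp": [[0.0, -2.5, 0.0], [0.0, -2.5, 0.0], [0.0, -3.0, 0.0], [0.5, -3.0, 0.0], [0.5, -3.5, 0.0], [0.5, -4.0, 0.0], [0.5, -4.0, 0.0], [0.5, -4.5, 0.0]], "twist": [[0, 0, 0.0], [0, 0, 0.5], [0, 0, 0.5], [0, 0, 1.0], [0, 0, 1.0], [0, 0, 1.5], [0, 0, 2.0], [0, 0, 2.0]]}
```

```bash
python3 -m crank '{"claw":[46,46,46,46,46,46,46,46],"dp":[[0,-10,0],[0,-10,-24.5],[0,-10,-49],[-26.5,3.5,-49],[-52.5,17.5,-49],[-79,31,-49],[-105.5,44.5,-49],[-131.5,58.5,-49]],"twist":[[0,0,0],[0,0,0],[0,0,0],[0,0,-1.5],[0,0,-3],[0,0,-4],[0,0,-5.5],[0,0,-7]]}' | grep time
python3 -m crank '{"claw":[46,46,46,46,46,46,46,46],"dp":[[-28,10,0],[-55.5,20.5,0],[-83.5,31,0],[-83.5,31,16.5],[-83.5,31,33],[-83.5,31,49],[-83.5,27,49],[-84,23,49]],"twist":[[0,0,-1.5],[0,0,-3],[0,0,-4],[0,0,-4],[0,0,-4],[0,0,-4],[0,0,-4],[0,0,-4]]}'
python3 -m crank '{"claw":[46,46,46,46,46,46,46,46],"dp":[[0,-1.5,0],[0,-2.5,0],[0,-3,0],[0.5,-3,0],[0.5,-3.5,0],[0.5,-4,0],[0.5,-4,0],[0.5,-4.5,0]],"twist":[[0,0,0],[0,0,0.5],[0,0,0.5],[0,0,1],[0,0,1],[0,0,1.5],[0,0,2],[0,0,2]]}' | grep time
python3 F.py 4 -1.435; cp cmd.json cmd_keep.json;python3 p.py "4:-1.535:12:91:-1.435,8"
```

```text
time: 30.7
time: 31.5
tool_pos: [582.5, -76.7, 91.7]
eef_rot: [2.02, 2.406, 0.0]
wrist_force: [-0.6, 0.6, 0.3]
width: 45.8
grip_force: 0.0
time: 32.3
t 32.3 Ft 6.49 Fr -2.51 grip 3.0 lever meas -1.412 arm 55.0
t 32.3 meas-cmd [1.5  0.23 0.87 0.  ]
{"dp": [[0.0, -0.5, 0.0], [0.5, -1.0, 0.0], [0.5, -2.0, 0.0], [0.5, -2.5, 0.0], [1.0, -3.0, 0.0], [1.0, -4.0, 0.0], [1.5, -4.5, 0.0], [1.5, -5.5, 0.0]], "twist": [[0, 0, 1.0], [0, 0, 1.5], [0, 0, 2.0], [0, 0, 3.0], [0, 0, 3.5], [0, 0, 4.5], [0, 0, 5.0], [0, 0, 6.0]]}
```

```bash
python3 -m crank '{"claw":[46,46,46,46,46,46,46,46],"dp":[[0,-0.5,0],[0.5,-1,0],[0.5,-2,0],[0.5,-2.5,0],[1,-3,0],[1,-4,0],[1.5,-4.5,0],[1.5,-5.5,0]],"twist":[[0,0,1],[0,0,1.5],[0,0,2],[0,0,3],[0,0,3.5],[0,0,4.5],[0,0,5],[0,0,6]]}' | grep time
python3 F.py 4 -1.535; cp cmd.json cmd_keep.json;python3 p.py "4:-1.535:2:91,1;4:-1.535:2:140,2;1:0.39:2:140,13;1:0.39:2:91,3;1:0.39:10:91,2;1:0.39:12:91,3"
```

```text
time: 33.1
t 33.1 Ft 7.99 Fr -4.37 grip 4.13 lever meas -1.506 arm 54.8
t 33.1 meas-cmd [1.7  0.37 0.75 0.  ]
{"dp": [[0.0, 10.0, 0.0], [0.0, 10.0, -24.5], [0.0, 10.0, -49.0], [13.5, 14.5, -49.0], [27.0, 19.0, -49.0], [40.5, 23.5, -49.0], [53.5, 28.5, -49.0], [67.0, 33.0, -49.0]], "twist": [[0, 0, 0.0], [0, 0, 0.0], [0, 0, 0.0], [0, 0, -8.5], [0, 0, -17.0], [0, 0, -25.5], [0, 0, -34.0], [0, 0, -42.5]]}
{"dp": [[7.0, 12.0, 0.0], [14.0, 24.5, 0.0], [20.5, 37.0, 0.0], [27.5, 49.5, 0.0], [34.5, 61.5, 0.0], [41.0, 74.0, 0.0], [48.0, 86.5, 0.0], [55.0, 99.0, 0.0]], "twist": [[0, 0, -8.5], [0, 0, -17.0], [0, 0, -25.5], [0, 0, -34.0], [0, 0, -42.5], [0, 0, -51.0], [0, 0, -59.5], [0, 0, -68.0]]}
{"dp": [[0.0, 0.0, 16.5], [0.0, 0.0, 33.0], [0.0, 0.0, 49.0], [0.0, -4.0, 49.0], [0.0, -8.0, 49.0], [0.0, -9.0, 49.0], [0.0, -9.5, 49.0], [0.0, -10.0, 49.0]], "twist": [[0, 0, 0.0], [0, 0, 0.0], [0, 0, 0.0], [0, 0, 0.0], [0, 0, 0.0], [0, 0, 0.0], [0, 0, 0.0], [0, 0, 0.0]]}
```

```bash
python3 -m crank '{"claw":[46,46,46,46,46,46,46,46],"dp":[[0,10,0],[0,10,-24.5],[0,10,-49],[13.5,14.5,-49],[27,19,-49],[40.5,23.5,-49],[53.5,28.5,-49],[67,33,-49]],"twist":[[0,0,0],[0,0,0],[0,0,0],[0,0,-8.5],[0,0,-17],[0,0,-25.5],[0,0,-34],[0,0,-42.5]]}' | grep time
python3 -m crank '{"claw":[46,46,46,46,46,46,46,46],"dp":[[7,12,0],[14,24.5,0],[20.5,37,0],[27.5,49.5,0],[34.5,61.5,0],[41,74,0],[48,86.5,0],[55,99,0]],"twist":[[0,0,-8.5],[0,0,-17],[0,0,-25.5],[0,0,-34],[0,0,-42.5],[0,0,-51],[0,0,-59.5],[0,0,-68]]}' | grep time
python3 -m crank '{"claw":[46,46,46,46,46,46,46,46],"dp":[[0,0,16.5],[0,0,33],[0,0,49],[0,-4,49],[0,-7.5,49],[0,-8.5,49],[0,-9.5,49],[0,-10,49]],"twist":[[0,0,0],[0,0,0],[0,0,0],[0,0,0],[0,0,0],[0,0,0],[0,0,0],[0,0,0]]}' | grep time
python3 F.py 1 .39; cp cmd.json cmd_keep.json;python3 p.py "1:0.29:12:91:0.39,8"
```

```text
time: 33.9
time: 34.7
time: 35.5
t 35.5 Ft 1.98 Fr 0.68 grip 1.06 lever meas 0.396 arm 55.3
t 35.5 meas-cmd [0.1  0.3  0.76 0.  ]
{"dp": [[0.5, -1.0, 0.0], [0.5, -1.5, 0.0], [0.5, -2.5, 0.0], [1.0, -3.0, 0.0], [1.0, -3.5, 0.0], [1.0, -4.5, 0.0], [1.5, -5.0, 0.0], [1.5, -5.5, 0.0]], "twist": [[0, 0, 0.5], [0, 0, 1.5], [0, 0, 2.0], [0, 0, 3.0], [0, 0, 3.5], [0, 0, 4.5], [0, 0, 5.0], [0, 0, 5.5]]}
```

```bash
python3 -m crank '{"claw":[46,46,46,46,46,46,46,46],"dp":[[0.5,-1,0],[0.5,-1.5,0],[0.5,-2.5,0],[1,-3,0],[1,-3.5,0],[1,-4.5,0],[1.5,-5,0],[1.5,-5.5,0]],"twist":[[0,0,0.5],[0,0,1.5],[0,0,2],[0,0,3],[0,0,3.5],[0,0,4.5],[0,0,5],[0,0,5.5]]}' | grep time
python3 F.py 1 .29; cp cmd.json cmd_keep.json;python3 p.py "1:0.19:12:91:0.29,8"
```

```text
time: 36.3
t 36.3 Ft 8.77 Fr 0.35 grip 4.02 lever meas 0.325 arm 55.3
t 36.3 meas-cmd [-0.35  1.67  0.6   0.  ]
{"dp": [[0.0, -1.0, 0.0], [0.5, -1.5, 0.0], [0.5, -2.0, 0.0], [1.0, -3.0, 0.0], [1.0, -3.5, 0.0], [1.0, -4.0, 0.0], [1.5, -5.0, 0.0], [1.5, -5.5, 0.0]], "twist": [[0, 0, 1.0], [0, 0, 1.5], [0, 0, 2.5], [0, 0, 3.0], [0, 0, 4.0], [0, 0, 4.5], [0, 0, 5.5], [0, 0, 6.0]]}
```

```bash
cp cmd_keep.json cmd.json;python3 p.py "1:0.3:2:91,1;1:0.3:2:140,2;3:-2.618:2:140,8;3:-2.618:2:91,3;3:-2.618:9.5:91,2;3:-2.658:12:91:-2.618,8"
```

```text
t 36.3 meas-cmd [-0.35  1.67  0.6   0.  ]
{"dp": [[0.0, 10.5, 0.0], [0.0, 10.5, -24.5], [0.0, 10.5, -49.0], [29.5, 1.0, -49.0], [59.0, -8.5, -49.0], [89.0, -18.0, -49.0], [118.5, -27.0, -49.0], [148.0, -36.5, -49.0]], "twist": [[0, 0, -0.5], [0, 0, -0.5], [0, 0, -0.5], [0, 0, -2.0], [0, 0, -3.5], [0, 0, -5.0], [0, 0, -6.5], [0, 0, -8.5]]}
{"dp": [[30.5, -5.0, 0.0], [61.5, -10.0, 0.0], [92.0, -15.0, 0.0], [92.0, -15.0, 16.5], [92.0, -15.0, 33.0], [92.0, -15.0, 49.0], [92.5, -11.0, 49.0], [92.5, -7.5, 49.0]], "twist": [[0, 0, -1.5], [0, 0, -3.0], [0, 0, -4.5], [0, 0, -4.5], [0, 0, -4.5], [0, 0, -4.5], [0, 0, -4.5], [0, 0, -4.5]]}
{"dp": [[0.0, 3.0, 0.0], [0.0, 3.0, 0.0], [0.0, 3.5, 0.0], [0.0, 3.5, 0.0], [0.0, 4.0, 0.0], [0.0, 4.0, 0.0], [-0.5, 4.5, 0.0], [-0.5, 5.0, 0.0]], "twist": [[0, 0, 0.0], [0, 0, 0.5], [0, 0, 0.5], [0, 0, 1.0], [0, 0, 1.5], [0, 0, 1.5], [0, 0, 2.0], [0, 0, 2.0]]}
```

```bash
python3 -m crank '{"claw":[46,46,46,46,46,46,46,46],"dp":[[0,10.5,0],[0,10.5,-24.5],[0,10.5,-49],[29.5,1,-49],[59,-8.5,-49],[89,-18,-49],[118.5,-27,-49],[148,-36.5,-49]],"twist":[[0,0,-0.5],[0,0,-0.5],[0,0,-0.5],[0,0,-2],[0,0,-3.5],[0,0,-5],[0,0,-6.5],[0,0,-8.5]]}' | grep time
python3 -m crank '{"claw":[46,46,46,46,46,46,46,46],"dp":[[30.5,-5,0],[61.5,-10,0],[92,-15,0],[92,-15,16.5],[92,-15,33],[92,-15,49],[92.5,-11,49],[92.5,-7.5,49]],"twist":[[0,0,-1.5],[0,0,-3],[0,0,-4.5],[0,0,-4.5],[0,0,-4.5],[0,0,-4.5],[0,0,-4.5],[0,0,-4.5]]}' | grep time
python3 -m crank '{"claw":[46,46,46,46,46,46,46,46],"dp":[[0,1.5,0],[0,2.5,0],[0,3.5,0],[0,3.5,0],[0,4,0],[0,4,0],[-0.5,4.5,0],[-0.5,5,0]],"twist":[[0,0,0],[0,0,0.5],[0,0,0.5],[0,0,1],[0,0,1.5],[0,0,1.5],[0,0,2],[0,0,2]]}' | grep time
python3 F.py 3 -2.658; cp cmd.json cmd_keep.json;python3 p.py "3:-2.758:12:91:-2.658,8"
```

```text
time: 37.1
time: 37.9
time: 38.7
t 38.7 Ft 5.75 Fr 1.43 grip 2.75 lever meas -2.647 arm 54.7
t 38.7 meas-cmd [ 0.63 -0.84  0.48  0.  ]
{"dp": [[0.0, 0.5, 0.0], [0.0, 1.0, 0.0], [-0.5, 2.0, 0.0], [-0.5, 2.5, 0.0], [-0.5, 3.0, 0.0], [-1.0, 4.0, 0.0], [-1.0, 4.5, 0.0], [-1.5, 5.0, 0.0]], "twist": [[0, 0, 1.0], [0, 0, 1.5], [0, 0, 2.5], [0, 0, 3.0], [0, 0, 3.5], [0, 0, 4.5], [0, 0, 5.0], [0, 0, 6.0]]}
```

```bash
python3 -m crank '{"claw":[46,46,46,46,46,46,46,46],"dp":[[0,0.5,0],[0,1,0],[-0.5,2,0],[-0.5,2.5,0],[-0.5,3,0],[-1,4,0],[-1,4.5,0],[-1.5,5,0]],"twist":[[0,0,1],[0,0,1.5],[0,0,2.5],[0,0,3],[0,0,3.5],[0,0,4.5],[0,0,5],[0,0,6]]}' | grep time
python3 F.py 3 -2.758; cp cmd.json cmd_keep.json;python3 p.py "3:-2.818:12:91:-2.758,8"
```

```text
time: 39.5
t 39.5 Ft 7.02 Fr -2.39 grip 3.52 lever meas -2.734 arm 54.4
t 39.5 meas-cmd [ 0.9  -0.91  0.49  0.  ]
{"dp": [[0.0, 0.5, 0.0], [0.0, 1.0, 0.0], [0.0, 1.5, 0.0], [0.0, 2.0, 0.0], [-0.5, 2.0, 0.0], [-0.5, 2.5, 0.0], [-0.5, 3.0, 0.0], [-0.5, 3.5, 0.0]], "twist": [[0, 0, 0.5], [0, 0, 0.5], [0, 0, 1.0], [0, 0, 1.5], [0, 0, 2.0], [0, 0, 2.5], [0, 0, 3.0], [0, 0, 3.5]]}
```

```bash
python3 -m crank '{"claw":[46,46,46,46,46,46,46,46],"dp":[[0,0.5,0],[0,1,0],[0,1.5,0],[0,2,0],[-0.5,2,0],[-0.5,2.5,0],[-0.5,3,0],[-0.5,3.5,0]],"twist":[[0,0,0.5],[0,0,0.5],[0,0,1],[0,0,1.5],[0,0,2],[0,0,2.5],[0,0,3],[0,0,3.5]]}' | grep time
python3 F.py 3 -2.818; cp cmd.json cmd_keep.json;python3 p.py "3:-2.868:12:91:-2.818,8"
```

```text
time: 40.3
t 40.3 Ft 7.02 Fr -4.04 grip 3.79 lever meas -2.796 arm 54.3
t 40.3 meas-cmd [ 1.22 -0.95  0.52  0.  ]
{"dp": [[0.0, 0.5, 0.0], [-0.5, 0.5, 0.0], [-0.5, 1.0, 0.0], [-0.5, 1.5, 0.0], [-0.5, 1.5, 0.0], [-0.5, 2.0, 0.0], [-0.5, 2.5, 0.0], [-1.0, 2.5, 0.0]], "twist": [[0, 0, 0.0], [0, 0, 0.5], [0, 0, 1.0], [0, 0, 1.0], [0, 0, 1.5], [0, 0, 2.0], [0, 0, 2.5], [0, 0, 2.5]]}
```

```bash
python3 -m crank '{"claw":[46,46,46,46,46,46,46,46],"dp":[[0,0.5,0],[-0.5,0.5,0],[-0.5,1,0],[-0.5,1.5,0],[-0.5,1.5,0],[-0.5,2,0],[-0.5,2.5,0],[-1,2.5,0]],"twist":[[0,0,0],[0,0,0.5],[0,0,1],[0,0,1],[0,0,1.5],[0,0,2],[0,0,2.5],[0,0,2.5]]}' | grep time
python3 F.py 3 -2.868; cp cmd.json cmd_keep.json;python3 p.py "3:-2.848:2:91,1;3:-2.848:2:140,2;2:1.585:2:140,13;2:1.585:2:91,3;2:1.585:9:91,2;2:1.565:12:91,3"
```

```text
time: 41.1
t 41.1 Ft 8.37 Fr -0.17 grip 3.72 lever meas -2.841 arm 54.3
t 41.1 meas-cmd [ 0.81 -1.06  0.44  0.  ]
{"dp": [[0.5, -11.0, 0.0], [0.5, -11.0, -24.5], [0.5, -11.0, -49.0], [-7.5, 0.5, -49.0], [-15.0, 12.0, -49.0], [-23.0, 23.5, -49.0], [-30.5, 35.0, -49.0], [-38.5, 46.5, -49.0]], "twist": [[0, 0, -1.0], [0, 0, -1.0], [0, 0, -1.0], [0, 0, 7.0], [0, 0, 15.5], [0, 0, 23.5], [0, 0, 31.5], [0, 0, 40.0]]}
{"dp": [[1.5, 13.5, 0.0], [3.0, 27.5, 0.0], [4.5, 41.0, 0.0], [6.0, 55.0, 0.0], [7.5, 68.5, 0.0], [9.0, 82.5, 0.0], [10.5, 96.0, 0.0], [12.0, 110.0, 0.0]], "twist": [[0, 0, 8.0], [0, 0, 16.0], [0, 0, 24.5], [0, 0, 32.5], [0, 0, 40.5], [0, 0, 48.5], [0, 0, 57.0], [0, 0, 65.0]]}
{"dp": [[-0.5, 0.0, 16.5], [-0.5, 0.0, 33.0], [-0.5, 0.0, 49.0], [-0.5, 3.5, 49.0], [-0.5, 7.0, 49.0], [-0.5, 8.5, 49.0], [-0.5, 10.0, 49.0], [-0.5, 11.0, 49.0]], "twist": [[0, 0, 0.0], [0, 0, 0.0], [0, 0, 0.0], [0, 0, 0.0], [0, 0, 0.0], [0, 0, 0.5], [0, 0, 1.0], [0, 0, 1.0]]}
```

```bash
python3 -m crank '{"claw":[46,46,46,46,46,46,46,46],"dp":[[0.5,-11,0],[0.5,-11,-24.5],[0.5,-11,-49],[-7.5,0.5,-49],[-15,12,-49],[-23,23.5,-49],[-30.5,35,-49],[-38.5,46.5,-49]],"twist":[[0,0,-1],[0,0,-1],[0,0,-1],[0,0,7],[0,0,15.5],[0,0,23.5],[0,0,31.5],[0,0,40]]}' | grep time
python3 -m crank '{"claw":[46,46,46,46,46,46,46,46],"dp":[[1.5,13.5,0],[3,27.5,0],[4.5,41,0],[6,55,0],[7.5,68.5,0],[9,82.5,0],[10.5,96,0],[12,110,0]],"twist":[[0,0,8],[0,0,16],[0,0,24.5],[0,0,32.5],[0,0,40.5],[0,0,48.5],[0,0,57],[0,0,65]]}' | grep time
python3 -m crank '{"claw":[46,46,46,46,46,46,46,46],"dp":[[-0.5,0,16.5],[-0.5,0,33],[-0.5,0,49],[-0.5,3.5,49],[-0.5,7,49],[-0.5,8.5,49],[-0.5,10,49],[-0.5,11,49]],"twist":[[0,0,0],[0,0,0],[0,0,0],[0,0,0],[0,0,0],[0,0,0.5],[0,0,1],[0,0,1]]}' | grep time
python3 F.py 2 1.565; cp cmd.json cmd_keep.json;python3 p.py "2:1.525:12:91:1.565,8"
```

```text
time: 41.9
time: 42.7
time: 43.5
t 43.5 Ft 6.45 Fr 0.22 grip 3.15 lever meas 1.578 arm 55.0
t 43.5 meas-cmd [-0.82 -0.01  0.42  0.  ]
{"dp": [[0.0, 0.5, 0.0], [0.0, 0.5, 0.0], [0.0, 1.0, 0.0], [-0.5, 1.0, 0.0], [-0.5, 1.5, 0.0], [-0.5, 2.0, 0.0], [-0.5, 2.0, 0.0], [-0.5, 2.5, 0.0]], "twist": [[0, 0, 0.5], [0, 0, 1.0], [0, 0, 1.0], [0, 0, 1.5], [0, 0, 1.5], [0, 0, 2.0], [0, 0, 2.0], [0, 0, 2.5]]}
```

```bash
python3 -m crank '{"claw":[46,46,46,46,46,46,46,46],"dp":[[0,0.5,0],[0,0.5,0],[0,1,0],[-0.5,1,0],[-0.5,1.5,0],[-0.5,2,0],[-0.5,2,0],[-0.5,2.5,0]],"twist":[[0,0,0.5],[0,0,1],[0,0,1],[0,0,1.5],[0,0,1.5],[0,0,2],[0,0,2],[0,0,2.5]]}' | grep time
python3 F.py 2 1.525; cp cmd.json cmd_keep.json;python3 p.py "2:1.545:2:91,1;2:1.545:2:140,2;4:-1.5:2:140,8;4:-1.5:2:91,3;4:-1.5:9:91,2;4:-1.54:12:91,8"
```

```text
time: 44.3
t 44.3 Ft 9.56 Fr -0.55 grip 4.6 lever meas 1.563 arm 55.0
t 44.3 meas-cmd [-2.14 -0.05  0.21  0.  ]
{"dp": [[0.0, -11.5, 0.0], [0.0, -11.5, -24.5], [0.0, -11.5, -49.0], [-26.0, 2.5, -49.0], [-52.0, 16.0, -49.0], [-78.0, 29.5, -49.0], [-104.0, 43.0, -49.0], [-130.0, 56.5, -49.0]], "twist": [[0, 0, -1.0], [0, 0, -1.0], [0, 0, -1.0], [0, 0, -2.0], [0, 0, -2.5], [0, 0, -3.0], [0, 0, -4.0], [0, 0, -4.5]]}
{"dp": [[-27.0, 11.5, 0.0], [-54.0, 23.0, 0.0], [-81.0, 34.5, 0.0], [-81.0, 34.5, 16.5], [-81.0, 34.5, 33.0], [-81.0, 34.5, 49.0], [-81.5, 31.0, 49.0], [-81.5, 27.5, 49.0]], "twist": [[0, 0, -1.0], [0, 0, -1.5], [0, 0, -2.0], [0, 0, -2.0], [0, 0, -2.0], [0, 0, -2.0], [0, 0, -2.0], [0, 0, -2.0]]}
{"dp": [[0.0, -0.5, 0.0], [0.0, -1.0, 0.0], [0.0, -1.5, 0.0], [0.5, -2.5, 0.0], [0.5, -3.0, 0.0], [0.5, -3.5, 0.0], [0.5, -4.5, 0.0], [0.5, -5.0, 0.0]], "twist": [[0, 0, 0.0], [0, 0, 0.5], [0, 0, 0.5], [0, 0, 1.0], [0, 0, 1.0], [0, 0, 1.5], [0, 0, 2.0], [0, 0, 2.0]]}
```

Nut 2 is firm at 9.6 N; its lever moved barely 0.02 rad. Now checking nut 4.

```bash
python3 -m crank '{"claw":[46,46,46,46,46,46,46,46],"dp":[[0,-11.5,0],[0,-11.5,-24.5],[0,-11.5,-49],[-26,2.5,-49],[-52,16,-49],[-78,29.5,-49],[-104,43,-49],[-130,56.5,-49]],"twist":[[0,0,-1],[0,0,-1],[0,0,-1],[0,0,-2],[0,0,-2.5],[0,0,-3],[0,0,-4],[0,0,-4.5]]}' | grep time
python3 -m crank '{"claw":[46,46,46,46,46,46,46,46],"dp":[[-27,11.5,0],[-54,23,0],[-81,34.5,0],[-81,34.5,16.5],[-81,34.5,33],[-81,34.5,49],[-81.5,31,49],[-81.5,27.5,49]],"twist":[[0,0,-1],[0,0,-1.5],[0,0,-2],[0,0,-2],[0,0,-2],[0,0,-2],[0,0,-2],[0,0,-2]]}' | grep time
python3 -m crank '{"claw":[46,46,46,46,46,46,46,46],"dp":[[0,-0.5,0],[0,-1,0],[0,-1.5,0],[0.5,-2.5,0],[0.5,-3,0],[0.5,-3.5,0],[0.5,-4.5,0],[0.5,-5,0]],"twist":[[0,0,0],[0,0,0.5],[0,0,0.5],[0,0,1],[0,0,1],[0,0,1.5],[0,0,2],[0,0,2]]}' | grep time
python3 F.py 4 -1.54; cp cmd.json cmd_keep.json;python3 p.py "4:-1.58:12:91:-1.54,8"
```

```text
time: 45.1
time: 45.9
time: 46.7
t 46.7 Ft 7.32 Fr -3.35 grip 3.3 lever meas -1.512 arm 54.6
t 46.7 meas-cmd [1.48 0.54 0.2  0.  ]
{"dp": [[0.0, 0.0, 0.0], [0.0, -0.5, 0.0], [0.0, -1.0, 0.0], [0.5, -1.0, 0.0], [0.5, -1.5, 0.0], [0.5, -1.5, 0.0], [0.5, -2.0, 0.0], [0.5, -2.0, 0.0]], "twist": [[0, 0, 0.5], [0, 0, 0.5], [0, 0, 1.0], [0, 0, 1.0], [0, 0, 1.5], [0, 0, 2.0], [0, 0, 2.0], [0, 0, 2.5]]}
```

```bash
python3 -m crank '{"claw":[46,46,46,46,46,46,46,46],"dp":[[0,0,0],[0,-0.5,0],[0,-1,0],[0.5,-1,0],[0.5,-1.5,0],[0.5,-1.5,0],[0.5,-2,0],[0.5,-2,0]],"twist":[[0,0,0.5],[0,0,0.5],[0,0,1],[0,0,1],[0,0,1.5],[0,0,2],[0,0,2],[0,0,2.5]]}' | grep time
python3 F.py 4 -1.58; cp cmd.json cmd_keep.json;python3 p.py "4:-1.56:2:91,1;4:-1.56:2:140,2;1:0.325:2:140,13;1:0.325:2:91,3;1:0.325:9:91,2;1:0.30:12:91,3"
```

```text
time: 47.5
t 47.5 Ft 8.0 Fr -5.73 grip 3.98 lever meas -1.549 arm 54.3
t 47.5 meas-cmd [1.62 0.75 0.16 0.  ]
{"dp": [[0.0, 11.0, 0.0], [0.0, 11.0, -24.5], [0.0, 11.0, -49.0], [13.5, 15.0, -49.0], [26.5, 19.0, -49.0], [40.0, 23.5, -49.0], [53.5, 27.5, -49.0], [66.5, 31.5, -49.0]], "twist": [[0, 0, -1.5], [0, 0, -1.5], [0, 0, -1.5], [0, 0, -9.5], [0, 0, -18.0], [0, 0, -26.0], [0, 0, -34.5], [0, 0, -43.0]]}
{"dp": [[7.0, 12.0, 0.0], [14.0, 24.5, 0.0], [21.0, 36.5, 0.0], [28.0, 48.5, 0.0], [35.0, 60.5, 0.0], [41.5, 72.5, 0.0], [48.5, 84.5, 0.0], [55.5, 97.0, 0.0]], "twist": [[0, 0, -8.0], [0, 0, -16.5], [0, 0, -24.5], [0, 0, -33.0], [0, 0, -41.5], [0, 0, -49.5], [0, 0, -58.0], [0, 0, -66.5]]}
{"dp": [[0.0, 0.0, 16.5], [0.0, 0.0, 33.0], [0.0, 0.0, 49.0], [0.0, -3.5, 49.0], [0.0, -7.0, 49.0], [0.5, -8.5, 49.0], [0.5, -10.0, 49.0], [0.5, -11.5, 49.0]], "twist": [[0, 0, 0.0], [0, 0, 0.0], [0, 0, 0.0], [0, 0, 0.0], [0, 0, 0.0], [0, 0, 0.5], [0, 0, 1.0], [0, 0, 1.5]]}
```

```bash
python3 -m crank '{"claw":[46,46,46,46,46,46,46,46],"dp":[[0,11,0],[0,11,-24.5],[0,11,-49],[13.5,15,-49],[26.5,19,-49],[40,23.5,-49],[53.5,27.5,-49],[66.5,31.5,-49]],"twist":[[0,0,-1.5],[0,0,-1.5],[0,0,-1.5],[0,0,-9.5],[0,0,-18],[0,0,-26],[0,0,-34.5],[0,0,-43]]}' | grep time
python3 -m crank '{"claw":[46,46,46,46,46,46,46,46],"dp":[[7,12,0],[14,24.5,0],[21,36.5,0],[28,48.5,0],[35,60.5,0],[41.5,72.5,0],[48.5,84.5,0],[55.5,97,0]],"twist":[[0,0,-8],[0,0,-16.5],[0,0,-24.5],[0,0,-33],[0,0,-41.5],[0,0,-49.5],[0,0,-58],[0,0,-66.5]]}' | grep time
python3 -m crank '{"claw":[46,46,46,46,46,46,46,46],"dp":[[0,0,16.5],[0,0,33],[0,0,49],[0,-3.5,49],[0,-7,49],[0.5,-8.5,49],[0.5,-10,49],[0.5,-11.5,49]],"twist":[[0,0,0],[0,0,0],[0,0,0],[0,0,0],[0,0,0],[0,0,0.5],[0,0,1],[0,0,1.5]]}' | grep time
python3 F.py 1 .30; cp cmd.json cmd_keep.json;python3 p.py "1:0.26:12:91:0.30,8"
```

```text
time: 48.3
time: 49.1
time: 49.9
t 49.9 Ft 8.43 Fr 0.61 grip 3.59 lever meas 0.315 arm 55.2
t 49.9 meas-cmd [-0.19  0.99  0.81  0.  ]
{"dp": [[0.0, 0.0, 0.0], [0.0, -0.5, 0.0], [0.5, -0.5, 0.0], [0.5, -1.0, 0.0], [0.5, -1.5, 0.0], [0.5, -1.5, 0.0], [0.5, -2.0, 0.0], [0.5, -2.0, 0.0]], "twist": [[0, 0, 0.5], [0, 0, 0.5], [0, 0, 1.0], [0, 0, 1.5], [0, 0, 1.5], [0, 0, 2.0], [0, 0, 2.0], [0, 0, 2.5]]}
```

```bash
cp cmd_keep.json cmd.json;python3 p.py "1:0.3:2:91,1;1:0.3:2:140,2;3:-2.841:2:140,8;3:-2.841:2:91,3;3:-2.841:9:91,2;3:-2.875:12:91,8"
```

```text
t 49.9 meas-cmd [-0.19  0.99  0.81  0.  ]
{"dp": [[0.0, 10.0, 0.0], [0.0, 10.0, -24.5], [0.0, 10.0, -49.0], [30.0, 2.5, -49.0], [59.5, -5.0, -49.0], [89.5, -13.0, -49.0], [119.0, -20.5, -49.0], [149.0, -28.0, -49.0]], "twist": [[0, 0, 0.0], [0, 0, 0.0], [0, 0, 0.0], [0, 0, 0.0], [0, 0, 0.0], [0, 0, 0.0], [0, 0, 0.0], [0, 0, 0.0]]}
{"dp": [[30.0, -7.5, 0.0], [59.5, -15.5, 0.0], [89.5, -23.0, 0.0], [89.5, -23.0, 16.5], [89.5, -23.0, 33.0], [89.5, -23.0, 49.0], [89.5, -19.5, 49.0], [89.5, -16.0, 49.0]], "twist": [[0, 0, 0.0], [0, 0, 0.0], [0, 0, 0.0], [0, 0, 0.0], [0, 0, 0.0], [0, 0, 0.0], [0, 0, 0.0], [0, 0, 0.0]]}
{"dp": [[0.0, 0.5, 0.0], [0.0, 1.5, 0.0], [-0.5, 2.0, 0.0], [-0.5, 2.5, 0.0], [-0.5, 3.0, 0.0], [-0.5, 4.0, 0.0], [-0.5, 4.5, 0.0], [-0.5, 5.0, 0.0]], "twist": [[0, 0, 0.5], [0, 0, 0.5], [0, 0, 1.0], [0, 0, 1.0], [0, 0, 1.5], [0, 0, 1.5], [0, 0, 2.0], [0, 0, 2.0]]}
```

```bash
python3 -m crank '{"claw":[46,46,46,46,46,46,46,46],"dp":[[0,10,0],[0,10,-24.5],[0,10,-49],[30,2.5,-49],[59.5,-5,-49],[89.5,-13,-49],[119,-20.5,-49],[149,-28,-49]],"twist":[[0,0,0],[0,0,0],[0,0,0],[0,0,0],[0,0,0],[0,0,0],[0,0,0],[0,0,0]]}' | grep time
python3 -m crank '{"claw":[46,46,46,46,46,46,46,46],"dp":[[30,-7.5,0],[59.5,-15.5,0],[89.5,-23,0],[89.5,-23,16.5],[89.5,-23,33],[89.5,-23,49],[89.5,-19.5,49],[89.5,-16,49]],"twist":[[0,0,0],[0,0,0],[0,0,0],[0,0,0],[0,0,0],[0,0,0],[0,0,0],[0,0,0]]}' | grep time
python3 -m crank '{"claw":[46,46,46,46,46,46,46,46],"dp":[[0,0.5,0],[0,1.5,0],[-0.5,2,0],[-0.5,2.5,0],[-0.5,3,0],[-0.5,4,0],[-0.5,4.5,0],[-0.5,5,0]],"twist":[[0,0,0.5],[0,0,0.5],[0,0,1],[0,0,1],[0,0,1.5],[0,0,1.5],[0,0,2],[0,0,2]]}' | grep time
python3 F.py 3 -2.875; python3 p.py "3:-2.85:2:91,2;3:-2.85:2:150,4"
```

```text
time: 50.7
time: 51.5
time: 52.3
t 52.3 Ft 6.99 Fr 0.06 grip 3.76 lever meas -2.848 arm 54.9
t 52.3 meas-cmd [ 0.65 -1.5   0.2   0.  ]
{"dp": [[0.0, -5.5, 0.0], [0.0, -11.5, 0.0], [0.0, -11.5, -14.5], [0.0, -11.5, -29.5], [0.0, -11.5, -44.0], [0.0, -11.5, -59.0], [0.0, -11.5, -59.0], [0.0, -11.5, -59.0]], "twist": [[0, 0, -0.5], [0, 0, -1.5], [0, 0, -1.5], [0, 0, -1.5], [0, 0, -1.5], [0, 0, -1.5], [0, 0, -1.5], [0, 0, -1.5]]}
```

```bash
python3 -m crank '{"claw":[46,46,46,46,46,46,46,46],"dp":[[0,0.5,0],[0,0.5,0],[0,1,0],[0,1,0],[0,1.5,0],[0,1.5,0],[0,2,0],[0,2,0]],"twist":[[0,0,0],[0,0,0.5],[0,0,0.5],[0,0,1],[0,0,1],[0,0,1.5],[0,0,1.5],[0,0,2]]}' | grep time
python3 F.py 3 -2.89
python3 -m crank '{"claw":[46,46,46,46,46,46,46,46],"dp":[[0,-5,0],[0,-12,0],[0,-12,-14.5],[0,-12,-29.5],[0,-12,-44],[0,-12,-59],[0,-12,-75],[0,-12,-75]],"twist":[[0,0,-0.5],[0,0,-1.5],[0,0,-1.5],[0,0,-1.5],[0,0,-1.5],[0,0,-1.5],[0,0,-1.5],[0,0,-1.5]]}'
python3 - <<'E'
from bench import manip
import cv2
f=manip.grab_frame("side");cv2.imwrite("pics/end.png",cv2.resize(f["color"][110:260,160:360,::-1],None,fx=3,fy=3,interpolation=cv2.INTER_CUBIC))
E
```

```text
time: 53.1
t 53.1 Ft 8.03 Fr -3.13 grip 3.98 lever meas -2.881 arm 54.7
time: 53.9
tool_pos: [427.6, -32.9, 167.7]
eef_rot: [-0.409, 3.112, -0.001]
wrist_force: [-0.8, 0.1, -0.6]
width: 46.0
grip_force: 0.0
```

View pics/end.png

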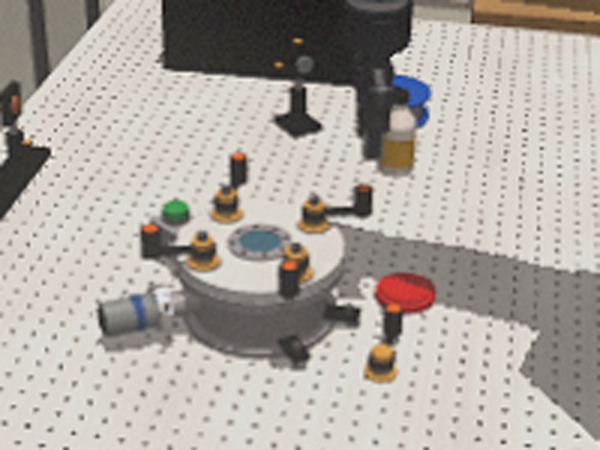

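The lid is level, all four levers have turned, and the gripper is clear of everything at about crop (370,150). The spare nut (380,360) and dust cap (405,292) have not moved. Handing in.

```bash
python3 -c "
from bench import manip
print(manip.finish_job())"
```

```text
the job is handed in; nothing more can be done
None
```

I closed the lid and handed the job in at about 54 s: all four nuts were tightened crosswise to about 8–9.6 N at the grip and the gripper was clear of everything; the hand-in returned no verdict, so I can't confirm it passed.

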